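# Seat a module in the bench tester and hold its recessed reset button

## Task

Take the plug-in module out of its rack, slide it fully down into the slot of the bench tester and let go of it. Then take the probe pen from its stand, reach its thin tip down through the round hole in the tester's top and press the recessed reset button fully down. Finish while you are still gripping the pen and holding the button down; leave the module seated and the other things on the bench where they are.

Things in the scene. Friction and masses are not known exactly. Their poses are not given: they have to be found in the camera images.
- tester: White bench tester, a fixed box 140 (x) by 180 (y) by 70 mm high with a grey front panel on its -x face. Origin: centre of its underside; z up. Its flat top face (70 mm up) has a narrow straight slot in the +y half and a round hole in the -y half, each with a thin flat black gasket round it.
- slot_mouth (a point): Centre of the slot's mouth, level with the tester's top face; axes parallel to the tester's. The slot is a straight vertical pocket 83 mm long along the tester's x, 12 mm wide along its y, 30 mm deep, with a flat floor and a 2 mm chamfer. The module fits it either way round.
- hole_mouth (a point): Centre of the round hole's mouth, level with the tester's top face; axes parallel to the tester's. The hole is 16 mm in diameter and vertical; the flat top of the reset button lies 28 mm below this point when it is not pressed. 90 mm from the slot's centre.
- reset_button (a joint): Travel of the recessed reset button (a black 14 mm disc that fills the bottom of the round hole), in m: 0 = up, 0.006 = fully down. It moves straight down against a spring (about 1 N to start, 4 N fully down) and springs back up when let go.
- module: Plug-in module: a flat upright slab 80 (its x) by 10 (its y, the thickness) by 90 mm (its z, height), an aluminium frame round a green circuit board, 0.15 kg (varies). The top 32 mm is a plain flat metal bar, to be gripped across the 10 mm thickness. Origin: centre of its underside; z up. At the start it stands upright in the rack; it looks the same turned by half a turn.
- rack: Fixed black block 120 (x) by 60 (y) by 30 mm high with one upright pocket, 85 by 13.5 mm and 20 mm deep, along its x, in which the module stands at the start with 70 mm of it showing, its underside 10 mm above the bench. Origin: centre of its underside. Rack and stand may change sides.
- probe: Probe pen standing upright, tip down: a thin steel tip rod 6 mm in diameter and 60 mm long, below a grey round handle 18 mm in diameter and 80 mm long (total 140 mm), 0.06 kg (varies). Origin: centre of the flat lower end of the tip; z points along the pen to the handle, up at the start. Grip the handle from the side faces; its middle is 100 mm above the tip.
- stand: Fixed wooden block 60 by 60 by 70 mm high with a vertical bore 10 mm in diameter and 66 mm deep in the middle of its top. The pen's tip hangs in the bore and the handle's shoulder rests on the block's top, so the pen's tip is 10 mm above the bench and the pen lifts straight up. Origin: centre of its underside.
- tape_roll: Bystander, loose: roll of tape lying flat, 96 mm in diameter, 24 mm high. Origin: centre of its underside.
- screwdriver: Bystander, loose: screwdriver 180 mm long, lying on the bench beyond the tester. Origin: below its middle; x along it.
- meter: Bystander, loose: grey hand-held meter lying flat, 80 by 150 by 34 mm high. Origin: centre of its underside.
Mind the look-alikes: they are no part of the job. What is shaped like the probe but orange is not meant.

How it is judged (in metres and radians):
On the way, in this order (a step that is already met when the one before it is completed fails the run):
1. the module stands fully home in the tester's slot and is let go (horizontal distance between module and slot_mouth below 0.006 m and z of module in the frame of slot_mouth below -0.026 m and angle between the x axis of module and the x axis of tester, either way round below 0.08 rad and angle between module's own z axis and vertical below 0.09 rad and contact force between the fingers and module below 0.1 N), for 0.2 s.
2. the pen's tip, through the round hole, holds the button down (value of joint reset_button above 0.0042 m and z of probe in the frame of hole_mouth below -0.031 m and horizontal distance between probe and hole_mouth below 0.008 m and contact force between probe and tester above 1 N and contact force between the fingers and probe above 2 N), for 0.3 s.
At the end, for the whole second after the job is handed in: Module untouched in the slot: 26 mm deep or more, within 6 mm of its centre, 0.08 rad of its line, 0.09 rad of upright. Button down 4.2 mm or more; pen tip 31 mm or more below the hole's mouth, within 8 mm of its axis, pushing over 1 N; fingers grip the pen with over 2 N (all of step 1 and all of step 2); the arm keeps its last pose, push and grip.
It fails at once if the tape roll is shifted by more than 25 mm (distance of tape_roll from where it was at the start of the episode above 0.025 m).
It fails at once if the screwdriver is shifted by more than 25 mm (distance of screwdriver from where it was at the start of the episode above 0.025 m).
It fails at once if the meter is shifted by more than 25 mm (distance of meter from where it was at the start of the episode above 0.025 m).
It also fails if it takes over 69 s, if anything falls off the work surface, if the arm or the gripper's body presses on something with over 40 N, if the wrist force passes 120 N, or if a joint passes its speed limit or range.

## Robot

A 6-joint arm with a two-finger parallel gripper is mounted at the origin on the work surface. World frame = base frame: x ahead of the robot, y to its left, z up, the work surface at z = 0. Lengths are in mm, angles in rad, forces in N, time in s.
With the tool pointing down it reaches from about 350 to 775 mm from the base axis. Payload 7.3 kg.
Tool frame: the origin (TCP) lies on the centre line of the jaws, within the pads' length; the fingertips stand 22 mm ahead of it and the grasp point (between the pads) lies 3 mm ahead of it; x points along the fingers, z is the direction in which the jaws open and shut, and the axes are right-handed (so a half turn about x gives the same grasp; the last joint's range is limited). The gripper opens to 92 mm and grips with 3 to 60 N. Pads are 19 mm wide; open, the fingers measure 130 mm over their backs; the gripper's body (75 mm by 190 mm) begins 47 mm behind the grasp point.
Start: joints at [0.97, 0.342, 1.524, -0, 1.275, -0.146], TCP at [230.613, 471.66, 216.441] pointing down, gripper open.
Joint ranges: [-2.53, 2.53], [-0.77, 2.02], [0.04, 2.7], [-1, 4.14], [0.28, 2.66], [-3.11, 3.11]. Speed limits (rad/s): [2.57, 2.57, 3.14, 3.14, 3.14, 3.14].

## Interface

Orientations are given as [roll, pitch, yaw] about the fixed x, y, z axes, in that order (R = Rz(yaw) Ry(pitch) Rx(roll)).
In Python, from plant import readout, imaging, bot gives the robot as it stands.
- The arm moves only by the tool arm_command, never from a script. Its argument "plan" is a list of rows, each an object of numbers: "tx", "ty", "tz": the shift along the tool's x, y, z in cm; "wx", "wy", "wz": the turn, a rotation vector about the tool's x, y, z in rad; "jaw": the opening, from -1 (shut) to 1 (fully open). In form: [{"tx": .., "ty": .., "tz": .., "wx": .., "wy": .., "wz": .., "jaw": ..}, ...]. A call has 1 to 20 rows; each row shifts and turns the commanded pose from where the row before left it, along the tool's axes as they then stand; what a row does not reach is not made up. A row lasts 1/10 s, in which the tool goes at most 50 mm and 8.59 degrees, less where a joint would pass 70% of its speed; a pose out of reach is approached as far as the arm can. A call with a gripper value outside its range is refused whole. The fingers move at their own pace and stop on an object; the grip force is fixed at half the most. Time passes only in rows, so rows that do not move let the fingers close. It gives the time, the measured TCP pose, the force and the opening at its end, in the units of the state.
- readout.get_obs(): the state, without advancing time (a new reading comes with each control period).
- imaging.capture(name): name is "scene" or "top" or "wrist"; returns the picture (480x640x3 uint8, blue, green, red); there is no depth.
- imaging.get_calibration(name): a dict with "fx", "fy", "cx", "cy" (pixels), "dist" ([k1, k2, p1, p2, k3] as OpenCV has them; the pictures are not rectified), "position" and "rotation" of the camera in the world; the wrist camera has in their place "mount" (4x4, takes a point from camera to tool coordinates, whose origin is the TCP and whose axes are the tool frame's). Camera axes: x right, y up, looking along -z (the intrinsics and any distortion apply to the point x, -y, -z); pixel columns grow to the right and rows downward; lengths in mm; the calibration is good to about 2 mm. A picture is of the moment at which its call begins: read the wrist's pose just before it. get_calibration takes no time and is no camera call.
- bot.close_job(): hands the job in, once; it reports no verdict.
The state is a dict: "time": time; "joint_positions": joint angles; "dq": joint speeds; "tau": joint torques, N m; "tool_pos": TCP position; "tcp_rot": TCP orientation; "contact_force": force on the tool from outside, world axes, zero at the start; "moment": the same for the moment, N m; "grip_width": finger opening in mm.
Only numpy, scipy, OpenCV 4.12 (cv2) and the standard library are available. Lean on these libraries where they do the work, as an engineer would, in place of code of your own. Each camera call takes 0.05 s, during which the arm holds its last target.

## Working session

There is one attempt and no reset: what is moved stays moved. The work goes in short steps, Python scripts to look and compute and a tool call to move; the robot and the scene stay as the last step left them, time stands still between calls to the robot, and variables do not carry over. Pictures are saved under pics/ and viewed, and the job is handed in when it is done.

Besides the shell and the picture viewer there is one more tool, called after "Request:" as a command line: name --argument value ..., lists and objects as JSON in quotes. arm_command: Moves the arm, as the interface text tells. Its arguments: {"type":"object","properties":{"plan":{"type":"array"}},"required":["plan"]}

```bash
ls; mkdir -p pics
python3 - <<'E'
from plant import readout, imaging, bot
import cv2
print(readout.get_obs())
for n in ["scene","top","wrist"]:
    cv2.imwrite(f"pics/{n}0.png", imaging.capture(n))
    print(n, imaging.get_calibration(n))
E
```

```text
pics
{'time': 0.0, 'joint_positions': array([ 9.69985601e-01,  3.42725636e-01,  1.52503686e+00, -4.47787157e-06,
        1.27535918e+00, -1.46004221e-01]), 'dq': array([-7.73320004e-04, -7.87637109e-04, -7.51573708e-04,  7.47085163e-04,
        3.67917488e-04, -3.53153196e-05]), 'tau': array([ 6.06694430e-04, -4.31249535e+01, -2.44219047e+01,  7.17634242e-02,
        5.61216718e-02, -1.86886796e-04]), 'tool_pos': array([230.3696245 , 471.28949847, 215.73652456]), 'tcp_rot': array([ 2.99838884,  1.56926731, -2.16880534]), 'contact_force': array([0.21523044, 1.20969554, 0.8487658 ]), 'moment': array([-0.00737937, -0.08244673,  0.00121551]), 'grip_width': 92.21266107985214}
scene {'fx': 496.0691437814535, 'fy': 496.0691437814535, 'cx': 327.3710608832858, 'cy': 240.14221951402612, 'dist': array([0.03484965, 0.        , 0.        , 0.        , 0.        ]), 'position': array([1115.25159797,  610.42382607,  841.4483951 ]), 'rotation': array([ 0.78786634, -0.01912785,  2.45882556])}
top {'fx': 449.3179432164512, 'fy': 449.3179432164512, 'cx': 325.8055176936033, 'cy': 234.89746380611996, 'dist': array([-0.11647466,  0.        ,  0.        ,  0.        ,  0.        ]), 'position': array([ 565.22107557,    8.60872232, 1011.00598888]), 'rotation': array([ 0.06494367,  0.01697759, -1.58023213])}
wrist {'fx': 374.3456644904819, 'fy': 374.3456644904819, 'cx': 325.2313949017911, 'cy': 237.67197099273216, 'dist': array([0.00876358, 0.        , 0.        , 0.        , 0.        ]), 'mount': array([[ 8.93918663e-04,  2.64868375e-01, -9.64284162e-01,
        -1.68110473e+02],
       [ 3.51881913e-04,  9.64284404e-01,  2.64868768e-01,
         7.07314812e+01],
       [ 9.99999539e-01, -5.76085290e-04,  7.68789435e-04,
         1.09888855e-01],
       [ 0.00000000e+00,  0.00000000e+00,  0.00000000e+00,
         1.00000000e+00]])}
```

View pics/scene0.png

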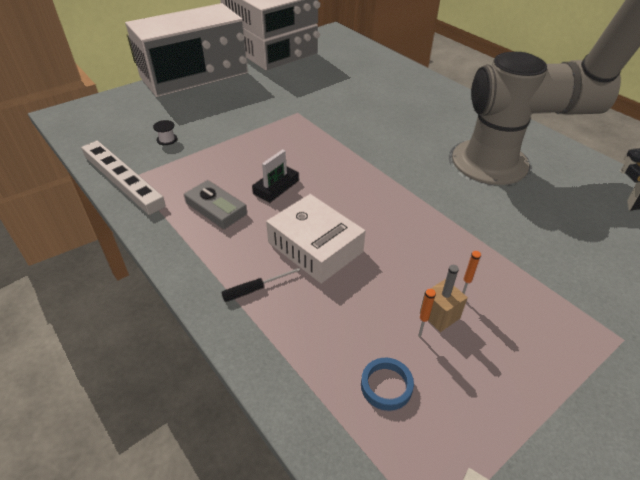

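View pics/top0.png

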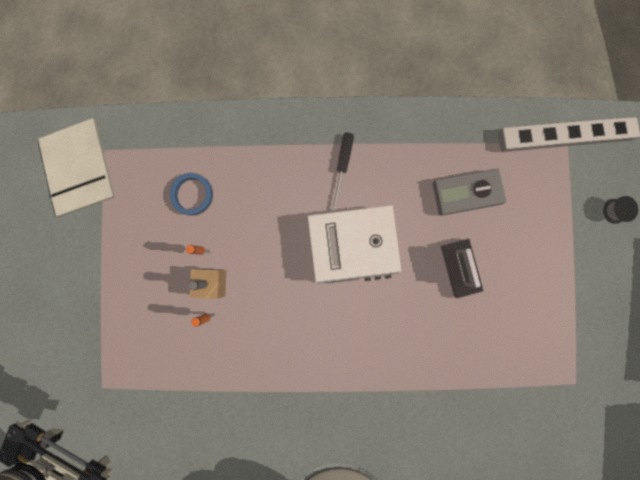

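View pics/wrist0.png

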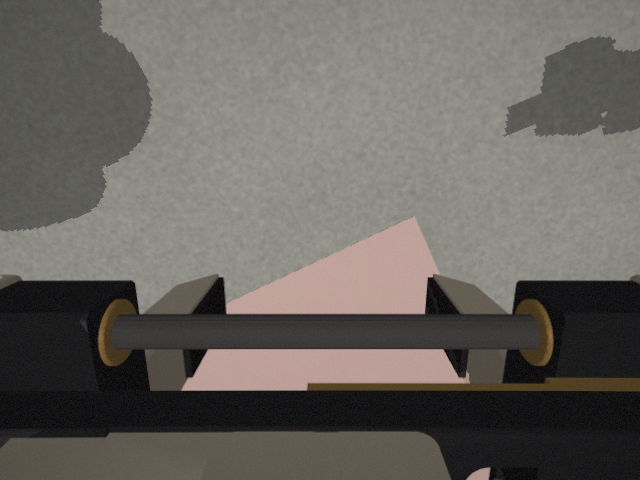

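```bash
cat > h.py <<'E'
import numpy as np, cv2
from scipy.spatial.transform import Rotation as Ro
from plant import readout, imaging, bot
def cam(name, obs=None):
    c=imaging.get_calibration(name)
    K=np.array([[c['fx'],0,c['cx']],[0,c['fy'],c['cy']],[0,0,1.]])
    F=np.diag([1.,-1,-1])
    if name=='wrist':
        o=obs or readout.get_obs()
        Rt=Ro.from_euler('xyz',o['tcp_rot']).as_matrix()
        m=np.array(c['mount']); R=Rt@m[:3,:3]; p=Rt@m[:3,3]+o['tool_pos']
    else:
        R=Ro.from_euler('xyz',c['rotation']).as_matrix(); p=np.array(c['position'])
    return K,np.array(c['dist']),R@F,p   # R: cv-cam -> world
def ray(C,uv):
    K,d,R,p=C
    n=cv2.undistortPoints(np.array(uv,float).reshape(-1,1,2),K,d).reshape(-1,2)
    return (R@np.c_[n,np.ones(len(n))].T).T
def onz(C,uv,z):
    v=ray(C,uv); p=C[3]
    return p+v*((z-p[2])/v[:,2])[:,None]
def proj(C,P):
    K,d,R,p=C
    return cv2.projectPoints(np.array(P,float).reshape(-1,1,3),cv2.Rodrigues(R.T)[0],-R.T@p,K,d)[0].reshape(-1,2)
def tri(C1,uv1,C2,uv2):
    a=ray(C1,[uv1])[0];b=ray(C2,[uv2])[0];a/=np.linalg.norm(a);b/=np.linalg.norm(b)
    s=np.linalg.lstsq(np.c_[a,-b],C2[3]-C1[3],rcond=None)[0]
    A=C1[3]+a*s[0];B=C2[3]+b*s[1]
    return (A+B)/2,np.linalg.norm(A-B)
E
python3 - <<'E'
import cv2
t=cv2.imread('pics/top0.png'); s=cv2.imread('pics/scene0.png')
def z(im,x,y,w,h,k,n): cv2.imwrite(n,cv2.resize(im[y:y+h,x:x+w],None,fx=k,fy=k,interpolation=cv2.INTER_CUBIC))
z(t,290,190,200,125,4,'pics/t_a.png'); z(t,140,230,110,110,5,'pics/t_b.png')
z(s,240,140,140,150,4,'pics/s_a.png'); z(s,400,240,100,110,5,'pics/s_b.png')
E
```

```text
(no output)
```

View pics/t_a.png

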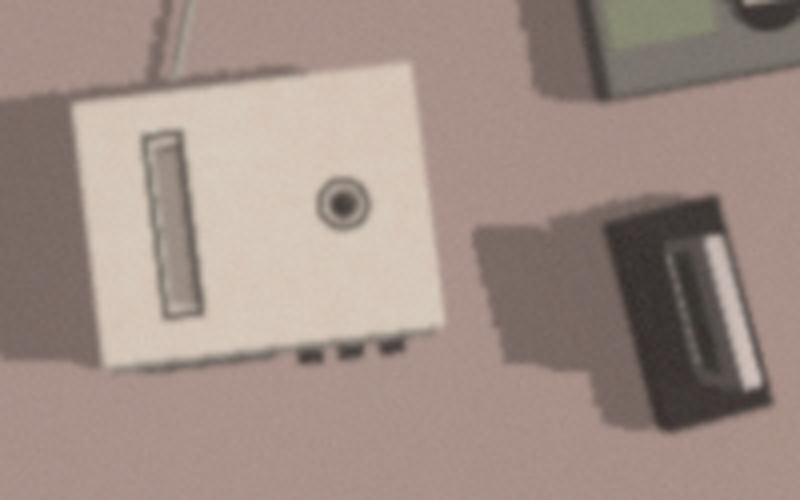

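View pics/t_b.png

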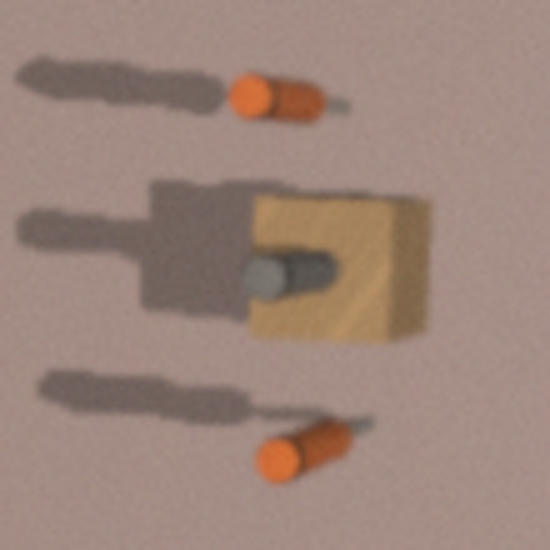

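View pics/s_a.png

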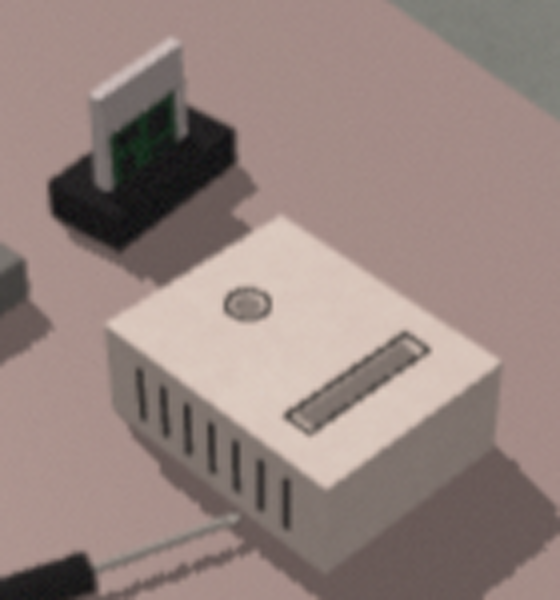

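View pics/s_b.png

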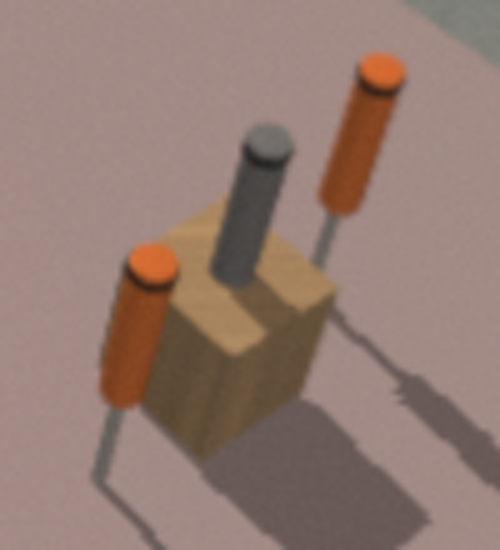

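Run:
```python
from h import *
np.set_printoptions(precision=1,suppress=True)
T=cam('top');S=cam('scene')
def ta(P):return [(290+(x+.5)/4-.5,190+(y+.5)/4-.5) for x,y in P]
def tb(P):return [(140+(x+.5)/5-.5,230+(y+.5)/5-.5) for x,y in P]
def sa(P):return [(240+(x+.5)/4-.5,140+(y+.5)/4-.5) for x,y in P]
def sb(P):return [(400+(x+.5)/5-.5,240+(y+.5)/5-.5) for x,y in P]
def rep(n,Q):
    L=[np.hypot(*(Q[i]-Q[(i+1)%4])[:2]) for i in range(4)]
    a=(Q[3]-Q[0])+(Q[2]-Q[1]); print(n,Q.mean(0),'L',np.array(L),'ang',np.arctan2(a[1],a[0]))
rep('tester T',onz(T,ta([(73,103),(411,62),(443,327),(103,368)]),70))
rep('slot T',onz(T,ta([(141,135),(183,130),(204,312),(163,319)]),70))
rep('slot S',onz(S,sa([(284,414),(307,434),(431,349),(408,333)]),70))
print('hole',onz(T,ta([(344,203)]),70),onz(S,sa([(248,304)]),70))
rep('tester S',onz(S,sa([(106,326),(327,490),(500,362),(283,214)]),70))
rep('mod T',onz(T,ta([(703,236),(722,233),(763,387),(745,392)]),100))
rep('mod S',onz(S,sa([(91,96),(99,102),(184,43),(176,38)]),100))
rep('rack T',onz(T,ta([(605,225),(717,196),(773,403),(665,433)]),30))
rep('stand T',onz(T,tb([(254,197),(390,197),(390,340),(250,337)]),70))
print('pen',onz(T,tb([(266,276)]),150),onz(S,sb([(267,143)]),150))
print('orange',onz(T,tb([(250,97),(277,460)]),140),onz(S,sb([(153,264),(382,72)]),140))
```

```text
tester T [608.4 -35.   70. ] L [179.5 140.2 179.  140. ] ang -3.038455501972747
slot T [604.    9.5  70. ] L [22.2 96.1 21.7 97.2] ang -3.0350858177342075
slot S [600.9   8.3  70. ] L [19.8 97.4 18.3 96.1] ang -3.051395550550799
hole [[614.  -80.3  70. ]] [[610.8 -81.1  70. ]]
tester S [606.2 -35.6  70. ] L [178.3 138.8 179.  142.2] ang -3.0214319108038628
mod T [ 554.6 -275.9  100. ] L [10.  81.1  9.7 82.1] ang -2.898671666463156
mod S [ 551.5 -274.   100. ] L [ 8.2 81.2  7.7 80.7] ang -2.902336249833961
rack T [ 553.  -273.7   30. ] L [ 64.7 117.6  62.5 118.2] ang -2.8872342427956914
stand T [527.  283.2  70. ] L [58.9 60.2 60.6 59.3] ang 3.128232336452162
pen [[527.1 281.6 150. ]] [[527.7 282.9 150. ]]
orange [[597.  291.6 140. ]
 [454.7 280.4 140. ]] [[597.6 291.7 140. ]
 [454.7 281.2 140. ]]
```

```bash
cat >> h.py <<'E'
def down(yaw):
    # tool x down, tool z (jaw axis) at angle yaw in the plane
    x=np.array([0,0,-1.]);z=np.array([np.cos(yaw),np.sin(yaw),0]);return np.c_[x,np.cross(z,x),z]
def delta(pos,R,o=None):
    o=o or readout.get_obs()
    Rt=Ro.from_euler('xyz',o['tcp_rot']).as_matrix()
    w=Ro.from_matrix(Rt.T@R).as_rotvec()
    np.set_printoptions(precision=4,suppress=True)
    print('pos',o['tool_pos'],'t cm (now axes)',Rt.T@(np.array(pos)-o['tool_pos'])/10,'(target axes)',R.T@(np.array(pos)-o['tool_pos'])/10,'w',w)
E
python3 - <<'E'
from h import *
o=readout.get_obs();Rt=Ro.from_euler('xyz',o['tcp_rot']).as_matrix();print(Rt)
for s in (np.pi/2,-np.pi/2):
    delta([553,-275,230],down(.242+s))
E
```

```text
[[-6.50740735e-04 -8.98348495e-01  4.39283005e-01]
 [-9.31041376e-04  4.39283452e-01  8.98348030e-01]
 [-9.99999355e-01  1.75601004e-04 -1.12225926e-03]]
pos [230.4233 471.3909 215.922 ] t cm (now axes) [ -1.3593 -61.7661 -52.8832] (target axes) [ -1.4078 -13.4308 -80.1945] w [-0.6968 -0.001  -0.0006]
pos [230.4233 471.3909 215.922 ] t cm (now axes) [ -1.3593 -61.7661 -52.8832] (target axes) [-1.4078 13.4308 80.1945] w [ 2.4448 -0.0007  0.0013]
```

Request:
arm_command --plan '[{"wx":-0.1,"tx":-0.2,"jaw":1},{"wx":-0.1,"tx":-0.2,"jaw":1},{"wx":-0.1,"tx":-0.2,"jaw":1},{"wx":-0.1,"tx":-0.2,"jaw":1},{"wx":-0.1,"tx":-0.2,"jaw":1},{"wx":-0.1,"tx":-0.2,"jaw":1},{"wx":-0.1,"tx":-0.2,"jaw":1}]'

```text
invalid input at $.plan[0]: expected keys tx, ty, tz, wx, wy, wz, jaw
```

Request:
arm_command --plan '[{"ty":-0.67,"tz":-4,"jaw":1},{"ty":-0.67,"tz":-4,"jaw":1},{"ty":-0.67,"tz":-4,"jaw":1},{"ty":-0.67,"tz":-4,"jaw":1},{"ty":-0.67,"tz":-4,"jaw":1},{"ty":-0.67,"tz":-4,"jaw":1},{"ty":-0.67,"tz":-4,"jaw":1},{"ty":-0.67,"tz":-4,"jaw":1},{"ty":-0.67,"tz":-4,"jaw":1},{"ty":-0.67,"tz":-4,"jaw":1},{"ty":-0.67,"tz":-4,"jaw":1},{"ty":-0.67,"tz":-4,"jaw":1},{"ty":-0.67,"tz":-4,"jaw":1},{"ty":-0.67,"tz":-4,"jaw":1},{"ty":-0.67,"tz":-4,"jaw":1},{"ty":-0.67,"tz":-4,"jaw":1},{"ty":-0.67,"tz":-4,"jaw":1},{"ty":-0.67,"tz":-4,"jaw":1},{"ty":-0.67,"tz":-4,"jaw":1},{"ty":-0.67,"tz":-4,"jaw":1}]'

```text
invalid input at $.plan[0]: expected keys tx, ty, tz, wx, wy, wz, jaw
```

Request:
arm_command --plan '[{"jaw":1},{"jaw":1}]'

```text
invalid input at $.plan[0]: expected keys tx, ty, tz, wx, wy, wz, jaw
```

Run:
```python
from h import *
delta([553,-275,230],down(.242+np.pi/2))
cv2.imwrite('pics/w1.png',imaging.capture('wrist'))
W=cam('wrist');print(proj(W,[[553,-275,100],[553,-275,30]]))
```

```text
pos [230.4233 471.3909 215.922 ] t cm (now axes) [ -1.3593 -61.7661 -52.8832] (target axes) [ -1.4078 -13.4308 -80.1945] w [-0.6968 -0.001  -0.0006]
[[-119.3134  731.9604]
 [ -59.3763  651.937 ]]
```

View pics/w1.png

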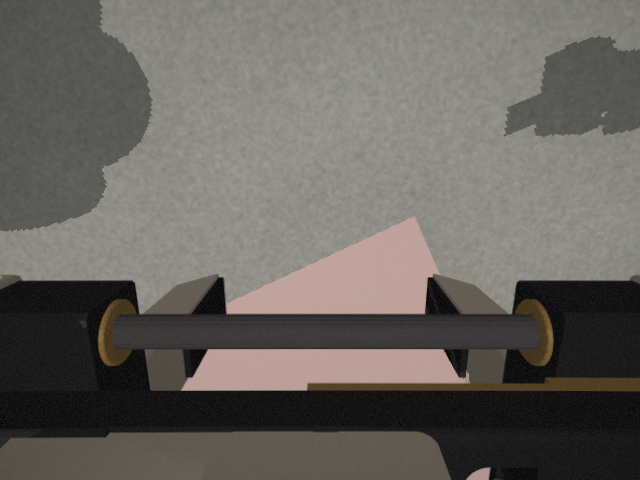

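Request:
arm_command --plan '[{"tx":-0.2,"ty":0,"tz":0,"wx":-0.1,"wy":0,"wz":0,"jaw":1},{"tx":-0.2,"ty":0,"tz":0,"wx":-0.1,"wy":0,"wz":0,"jaw":1},{"tx":-0.2,"ty":0,"tz":0,"wx":-0.1,"wy":0,"wz":0,"jaw":1},{"tx":-0.2,"ty":0,"tz":0,"wx":-0.1,"wy":0,"wz":0,"jaw":1},{"tx":-0.2,"ty":0,"tz":0,"wx":-0.1,"wy":0,"wz":0,"jaw":1},{"tx":-0.2,"ty":0,"tz":0,"wx":-0.1,"wy":0,"wz":0,"jaw":1},{"tx":-0.2,"ty":0,"tz":0,"wx":-0.1,"wy":0,"wz":0,"jaw":1}]'

```text
time: 0.9
tool_pos: [230.5, 471.5, 230.3]
tcp_rot: [2.225, 1.57, -2.238]
contact_force: [-0.6, -0.2, 0.5]
grip_width: 91.8
```

Request:
arm_command --plan '[{"tx":0,"ty":-0.67,"tz":-4,"wx":0,"wy":0,"wz":0,"jaw":1},{"tx":0,"ty":-0.67,"tz":-4,"wx":0,"wy":0,"wz":0,"jaw":1},{"tx":0,"ty":-0.67,"tz":-4,"wx":0,"wy":0,"wz":0,"jaw":1},{"tx":0,"ty":-0.67,"tz":-4,"wx":0,"wy":0,"wz":0,"jaw":1},{"tx":0,"ty":-0.67,"tz":-4,"wx":0,"wy":0,"wz":0,"jaw":1},{"tx":0,"ty":-0.67,"tz":-4,"wx":0,"wy":0,"wz":0,"jaw":1},{"tx":0,"ty":-0.67,"tz":-4,"wx":0,"wy":0,"wz":0,"jaw":1},{"tx":0,"ty":-0.67,"tz":-4,"wx":0,"wy":0,"wz":0,"jaw":1},{"tx":0,"ty":-0.67,"tz":-4,"wx":0,"wy":0,"wz":0,"jaw":1},{"tx":0,"ty":-0.67,"tz":-4,"wx":0,"wy":0,"wz":0,"jaw":1},{"tx":0,"ty":-0.67,"tz":-4,"wx":0,"wy":0,"wz":0,"jaw":1},{"tx":0,"ty":-0.67,"tz":-4,"wx":0,"wy":0,"wz":0,"jaw":1},{"tx":0,"ty":-0.67,"tz":-4,"wx":0,"wy":0,"wz":0,"jaw":1},{"tx":0,"ty":-0.67,"tz":-4,"wx":0,"wy":0,"wz":0,"jaw":1},{"tx":0,"ty":-0.67,"tz":-4,"wx":0,"wy":0,"wz":0,"jaw":1},{"tx":0,"ty":-0.67,"tz":-4,"wx":0,"wy":0,"wz":0,"jaw":1},{"tx":0,"ty":-0.67,"tz":-4,"wx":0,"wy":0,"wz":0,"jaw":1},{"tx":0,"ty":-0.67,"tz":-4,"wx":0,"wy":0,"wz":0,"jaw":1},{"tx":0,"ty":-0.67,"tz":-4,"wx":0,"wy":0,"wz":0,"jaw":1},{"tx":0,"ty":-0.67,"tz":-4,"wx":0,"wy":0,"wz":0,"jaw":1}]'

```text
time: 2.9
tool_pos: [555.1, -273.4, 230.1]
tcp_rot: [0.352, 1.57, 2.168]
contact_force: [0.3, -0.6, 0.8]
grip_width: 91.7
```

Request:
arm_command --plan '[{"tx":0,"ty":0,"tz":0,"wx":0,"wy":0,"wz":0,"jaw":1},{"tx":0,"ty":0,"tz":0,"wx":0,"wy":0,"wz":0,"jaw":1}]'

```text
time: 3.1
tool_pos: [554.4, -272.2, 229.3]
tcp_rot: [0.56, 1.569, 2.375]
contact_force: [0.2, -0.2, 0.7]
grip_width: 92.1
```

Run:
```python
from h import *
delta([553,-275,230],down(.242+np.pi/2))
cv2.imwrite('pics/w2.png',imaging.capture('wrist'))
W=cam('wrist');print(proj(W,[[553,-275,100],[553,-275,30]]))
```

```text
pos [ 554.4458 -272.2484  229.3079] t cm (now axes) [-0.0694  0.2068 -0.232 ] (target axes) [-0.0692  0.2063 -0.2325] w [ 0.0018  0.0017 -0.0011]
[[321.5666 222.3014]
 [322.1893 206.5715]]
```

View pics/w2.png

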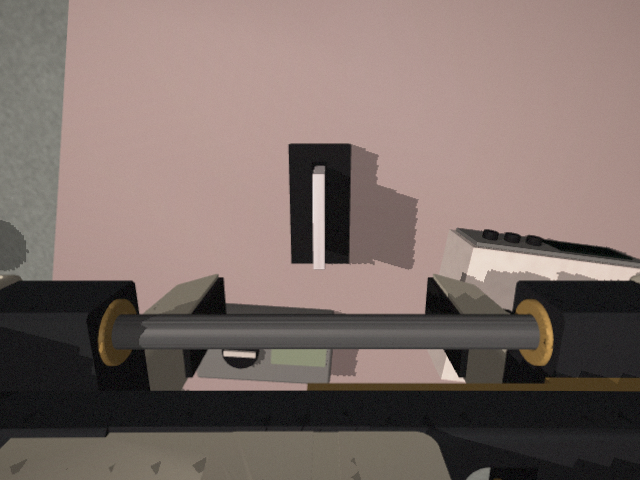

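Run:
```python
from h import *
W=cam('wrist'); im=cv2.imread('pics/w2.png')
m=((im.min(2)>185)).astype(np.uint8); 
n,l,s,c=cv2.connectedComponentsWithStats(m[:290,280:360].copy())
i=1+np.argmax(s[1:,4]);print(s[i]); 
r=cv2.minAreaRect(np.argwhere(l==i)[:,::-1].astype(np.float32)+[280,0]) if 0 else cv2.minAreaRect((np.argwhere(l==i)[:,::-1]+[280,0]).astype(np.float32))
b=cv2.boxPoints(r);Q=onz(W,b,100);print(b,Q,Q.mean(0)); 
e=[np.linalg.norm(Q[k]-Q[(k+1)%4]) for k in range(4)];print(e)
d=Q[1]-Q[0] if e[0]>e[1] else Q[2]-Q[1];print(np.arctan2(d[1],d[0]))
z=cv2.resize(im[130:290,260:380],None,fx=4,fy=4);cv2.imwrite('pics/w2z.png',z[:600])
```

```text
[ 33 174  11  95 996]
[[312.99997 267.99997]
 [312.99997 173.99997]
 [322.99997 173.99997]
 [322.99997 267.99997]] [[ 593.12404368 -272.51069433  100.        ]
 [ 516.75265365 -290.93188292  100.        ]
 [ 514.8381421  -283.28482179  100.        ]
 [ 591.07683343 -264.32531248  100.        ]] [ 553.94791821 -277.76317788  100.        ]
[np.float64(78.56162806850833), np.float64(7.883076703723324), np.float64(78.56081114546863), np.float64(8.437508280886451)]
-2.9049082730283216
```

View pics/w2z.png

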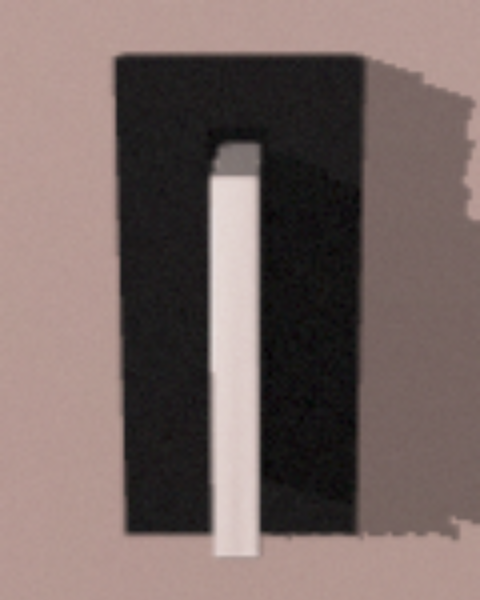

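Run:
```python
from h import *
delta([553.8,-276.5,89],down(.240+np.pi/2))
```

```text
pos [ 554.3866 -271.3597  229.8132] t cm (now axes) [14.0807  0.1706 -0.5052] (target axes) [14.0813  0.1792 -0.4854] w [ 0.005   0.0015 -0.0008]
```

Request:
arm_command --plan '[{"tx":2.0,"ty":0.17,"tz":-0.48,"wx":0.005,"wy":0,"wz":0,"jaw":1},{"tx":2.5,"ty":0,"tz":0,"wx":0,"wy":0,"wz":0,"jaw":1},{"tx":2.5,"ty":0,"tz":0,"wx":0,"wy":0,"wz":0,"jaw":1},{"tx":2.5,"ty":0,"tz":0,"wx":0,"wy":0,"wz":0,"jaw":1},{"tx":2,"ty":0,"tz":0,"wx":0,"wy":0,"wz":0,"jaw":1},{"tx":1.6,"ty":0,"tz":0,"wx":0,"wy":0,"wz":0,"jaw":1},{"tx":1.0,"ty":0,"tz":0,"wx":0,"wy":0,"wz":0,"jaw":1},{"tx":0,"ty":0,"tz":0,"wx":0,"wy":0,"wz":0,"jaw":1},{"tx":0,"ty":0,"tz":0,"wx":0,"wy":0,"wz":0,"jaw":0.3},{"tx":0,"ty":0,"tz":0,"wx":0,"wy":0,"wz":0,"jaw":-0.4}]'

```text
time: 4.15
tool_pos: [554.9, -277.1, 90.7]
tcp_rot: [-2.347, 1.569, -0.536]
contact_force: [-0.3, -0.4, 0.7]
grip_width: 80.1
```

Run:
```python
from h import *
o=readout.get_obs();print(o['tool_pos'],o['contact_force'],o['grip_width'])
cv2.imwrite('pics/w3.png',imaging.capture('wrist'))
```

```text
[ 554.9343928  -277.07228492   90.66656691] [-0.3006292  -0.4464396   0.66112791] 80.14863070827577
```

View pics/w3.png

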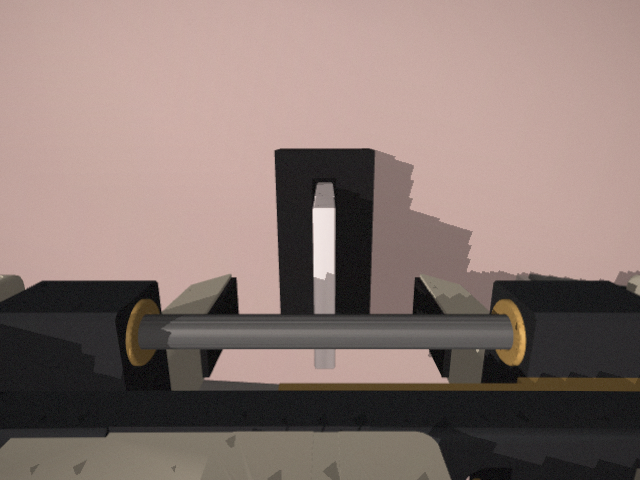

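Request:
arm_command --plan '[{"tx":0,"ty":0,"tz":0,"wx":0,"wy":0,"wz":0,"jaw":-1},{"tx":0,"ty":0,"tz":0,"wx":0,"wy":0,"wz":0,"jaw":-1},{"tx":0,"ty":0,"tz":0,"wx":0,"wy":0,"wz":0,"jaw":-1},{"tx":0,"ty":0,"tz":0,"wx":0,"wy":0,"wz":0,"jaw":-1},{"tx":0,"ty":0,"tz":0,"wx":0,"wy":0,"wz":0,"jaw":-1},{"tx":0,"ty":0,"tz":0,"wx":0,"wy":0,"wz":0,"jaw":-1},{"tx":0,"ty":0,"tz":0,"wx":0,"wy":0,"wz":0,"jaw":-1},{"tx":0,"ty":0,"tz":0,"wx":0,"wy":0,"wz":0,"jaw":-1}]'

```text
time: 5.0
tool_pos: [554.3, -276.9, 89.4]
tcp_rot: [-0.33, 1.571, 1.481]
contact_force: [-0.4, -0.1, 0.4]
grip_width: 12.5
```

Request:
arm_command --plan '[{"tx":0,"ty":0,"tz":0,"wx":0,"wy":0,"wz":0,"jaw":-1},{"tx":0,"ty":0,"tz":0,"wx":0,"wy":0,"wz":0,"jaw":-1},{"tx":0,"ty":0,"tz":0,"wx":0,"wy":0,"wz":0,"jaw":-1},{"tx":0,"ty":0,"tz":0,"wx":0,"wy":0,"wz":0,"jaw":-1}]'

```text
time: 5.4
tool_pos: [554.8, -277.2, 90.1]
tcp_rot: [-2.353, 1.569, -0.542]
contact_force: [0.6, 0.4, 5.3]
grip_width: 0.6
```

Run:
```python
from h import *
o=readout.get_obs();print(o['tool_pos'],o['contact_force'],o['grip_width'])
cv2.imwrite('pics/w4.png',imaging.capture('wrist'))
```

```text
[ 554.78993046 -277.24192472   90.09624267] [0.56910996 0.4353287  5.30092434] 0.5678451689666476
```

View pics/w4.png

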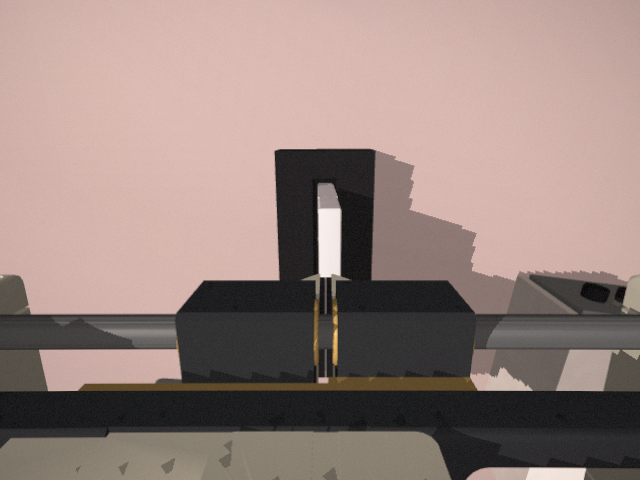

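Run:
```python
from h import *
s=imaging.capture('scene');cv2.imwrite('pics/s5.png',cv2.resize(s[60:230,200:360],None,fx=4,fy=4,interpolation=cv2.INTER_CUBIC)[:600])
print(proj(cam('scene'),[readout.get_obs()['tool_pos']]))
t=imaging.capture('top');cv2.imwrite('pics/t5.png',cv2.resize(t[180:330,400:560],None,fx=4,fy=4,interpolation=cv2.INTER_CUBIC))
```

```text
[[272.64259176 160.00948468]]
```

View pics/s5.png

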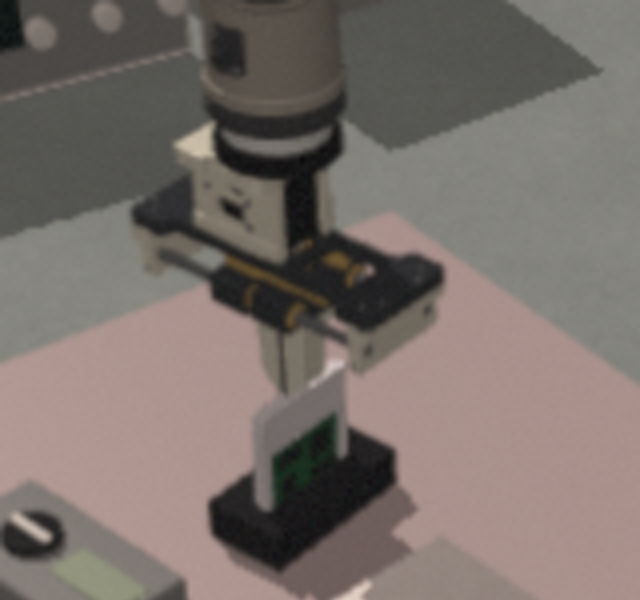

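View pics/t5.png

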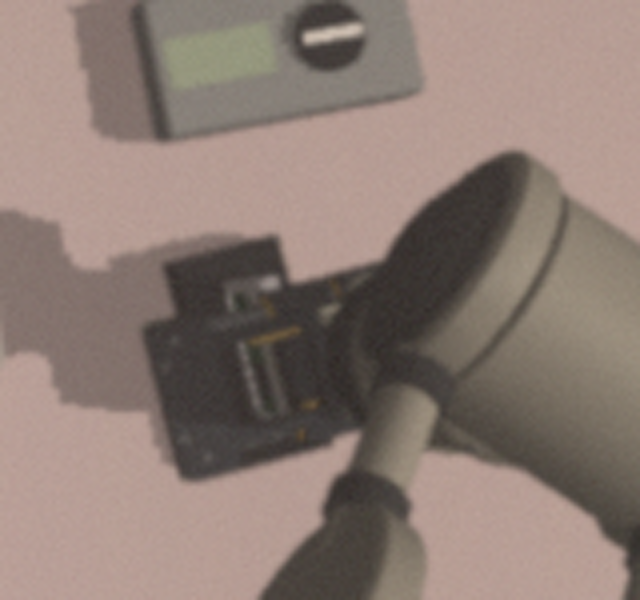

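Request:
arm_command --plan '[{"tx":-0.5,"ty":0,"tz":0,"wx":0,"wy":0,"wz":0,"jaw":-1},{"tx":-1,"ty":0,"tz":0,"wx":0,"wy":0,"wz":0,"jaw":0},{"tx":0,"ty":0,"tz":0,"wx":0,"wy":0,"wz":0,"jaw":0},{"tx":0,"ty":0,"tz":0,"wx":0,"wy":0,"wz":0,"jaw":0},{"tx":0,"ty":0,"tz":0,"wx":0,"wy":0,"wz":0,"jaw":0},{"tx":0,"ty":0,"tz":0,"wx":0,"wy":0,"wz":0,"jaw":0}]'

```text
time: 6.15
tool_pos: [554.1, -276.8, 104.0]
tcp_rot: [0.654, 1.57, 2.465]
contact_force: [-0.3, -0.2, -0.1]
grip_width: 35.6
```

Run:
```python
from h import *
o=readout.get_obs();print(o['tool_pos'],o['contact_force'],o['grip_width'])
cv2.imwrite('pics/w6.png',imaging.capture('wrist'))
s=imaging.capture('scene');cv2.imwrite('pics/s6.png',cv2.resize(s[60:230,200:360],None,fx=4,fy=4,interpolation=cv2.INTER_CUBIC)[:600])
Rt=Ro.from_euler('xyz',o['tcp_rot']).as_matrix()
P=[o['tool_pos']+Rt@np.array([x,0,z]) for x in(-13,0,22) for z in (-o['grip_width']/2,o['grip_width']/2)]
print((proj(cam('scene'),P)-[200,60])*4); print(proj(cam('wrist',o),P))
```

```text
[ 554.11937403 -276.78622344  104.02577802] [-0.32489917 -0.17029825 -0.11606784] 35.60136229679838
[[268.10329852 354.42682062]
 [310.74645915 375.0099776 ]
 [269.50544783 371.60114114]
 [311.84587591 392.22778659]
 [271.82914382 400.09270348]
 [313.66737105 420.78573147]]
[[286.21765438 298.26812879]
 [365.43499727 298.32411876]
 [288.94993822 286.94943481]
 [362.66798975 286.99973842]
 [292.79957728 270.99911001]
 [358.76956187 271.04186516]]
```

View pics/s6.png

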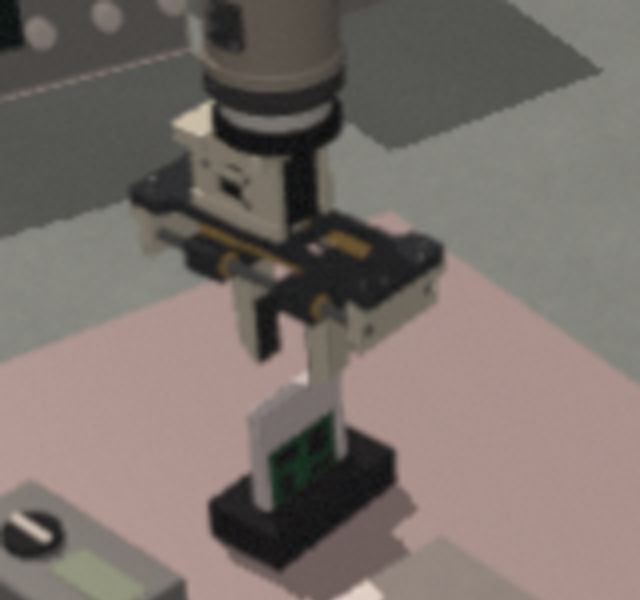

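View pics/w6.png

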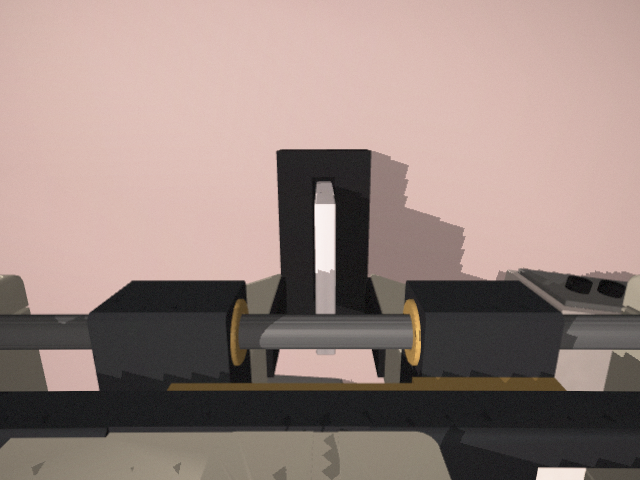

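Request:
arm_command --plan '[{"tx":1,"ty":0,"tz":0,"wx":0,"wy":0,"wz":0,"jaw":0},{"tx":1,"ty":0,"tz":0,"wx":0,"wy":0,"wz":0,"jaw":0},{"tx":1,"ty":0,"tz":0,"wx":0,"wy":0,"wz":0,"jaw":0},{"tx":0.8,"ty":0,"tz":0,"wx":0,"wy":0,"wz":0,"jaw":0},{"tx":0.6,"ty":0,"tz":0,"wx":0,"wy":0,"wz":0,"jaw":0},{"tx":0,"ty":0,"tz":0,"wx":0,"wy":0,"wz":0,"jaw":0}]'

```text
time: 6.85
tool_pos: [553.8, -276.6, 59.1]
tcp_rot: [0.701, 1.569, 2.512]
contact_force: [-0.4, 0.6, 0.2]
grip_width: 45.9
```

Run:
```python
from h import *
o=readout.get_obs();print(o['tool_pos'],o['contact_force'],o['grip_width'])
s=imaging.capture('scene');cv2.imwrite('pics/s7.png',cv2.resize(s[60:230,200:360],None,fx=4,fy=4,interpolation=cv2.INTER_CUBIC)[:600])
```

```text
[ 553.7856338  -276.59647546   59.12340377] [-0.43229519  0.64255506  0.19388466] 45.86659989764499
```

View pics/s7.png

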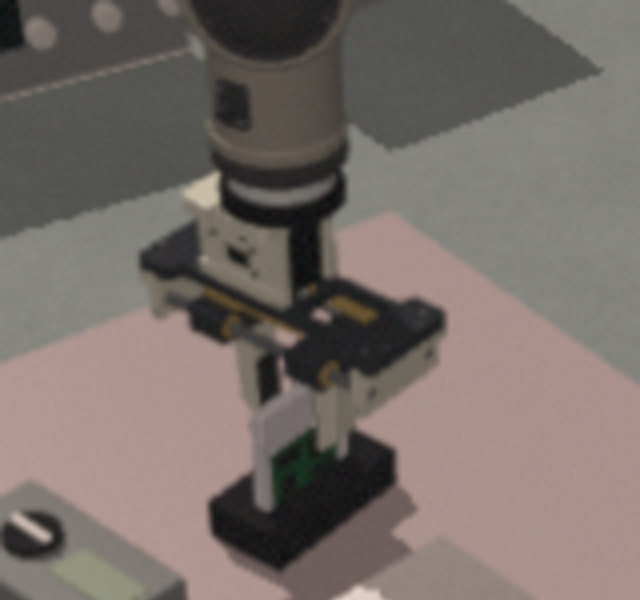

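Request:
arm_command --plan '[{"tx":0,"ty":0,"tz":0,"wx":0,"wy":0,"wz":0,"jaw":-1},{"tx":0,"ty":0,"tz":0,"wx":0,"wy":0,"wz":0,"jaw":-1},{"tx":0,"ty":0,"tz":0,"wx":0,"wy":0,"wz":0,"jaw":-1},{"tx":0,"ty":0,"tz":0,"wx":0,"wy":0,"wz":0,"jaw":-1},{"tx":0,"ty":0,"tz":0,"wx":0,"wy":0,"wz":0,"jaw":-1},{"tx":0,"ty":0,"tz":0,"wx":0,"wy":0,"wz":0,"jaw":-1},{"tx":0,"ty":0,"tz":0,"wx":0,"wy":0,"wz":0,"jaw":-1},{"tx":0,"ty":0,"tz":0,"wx":0,"wy":0,"wz":0,"jaw":-1}]'

```text
time: 7.7
tool_pos: [554.4, -277.0, 60.5]
tcp_rot: [-2.009, 1.571, -0.198]
contact_force: [-0.9, 0.5, 1.9]
grip_width: 10.0
```

Request:
arm_command --plan '[{"tx":-0.5,"ty":0,"tz":0,"wx":0,"wy":0,"wz":0,"jaw":-1},{"tx":-1,"ty":0,"tz":0,"wx":0,"wy":0,"wz":0,"jaw":-1},{"tx":-1.5,"ty":0,"tz":0,"wx":0,"wy":0,"wz":0,"jaw":-1},{"tx":-2,"ty":0,"tz":0,"wx":0,"wy":0,"wz":0,"jaw":-1},{"tx":-2,"ty":0,"tz":0,"wx":0,"wy":0,"wz":0,"jaw":-1},{"tx":-2,"ty":0,"tz":0,"wx":0,"wy":0,"wz":0,"jaw":-1},{"tx":-1,"ty":0,"tz":0,"wx":0,"wy":0,"wz":0,"jaw":-1},{"tx":0,"ty":0,"tz":0,"wx":0,"wy":0,"wz":0,"jaw":-1}]'

```text
time: 8.5
tool_pos: [555.0, -277.4, 162.3]
tcp_rot: [-2.377, 1.567, -0.566]
contact_force: [-0.3, 0.1, -1.7]
grip_width: 9.8
```

Run:
```python
from h import *
o=readout.get_obs();print(o['tool_pos'],o['contact_force'],o['grip_width'])
delta([603,9,162],down(.104+np.pi/2),o)
cv2.imwrite('pics/w8.png',imaging.capture('wrist'))
s=imaging.capture('scene');cv2.imwrite('pics/s8.png',cv2.resize(s[20:220,200:400],None,fx=3,fy=3,interpolation=cv2.INTER_CUBIC)[:600])
```

```text
[ 555.03648579 -277.39058421  162.29019497] [-0.315042    0.12854339 -1.72987475] 9.819842019773379
pos [ 555.0365 -277.3906  162.2902] t cm (now axes) [ -0.0096 -11.4739  26.6749] (target axes) [ 0.029  -7.7435 27.9864] w [ 0.1363 -0.0023  0.0025]
```

View pics/w8.png

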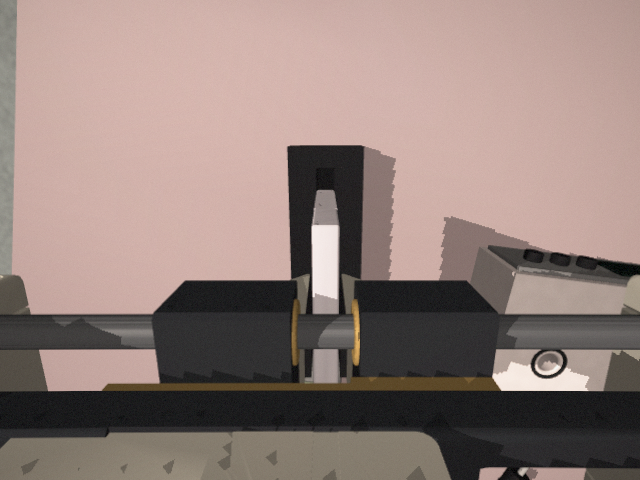

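View pics/s8.png

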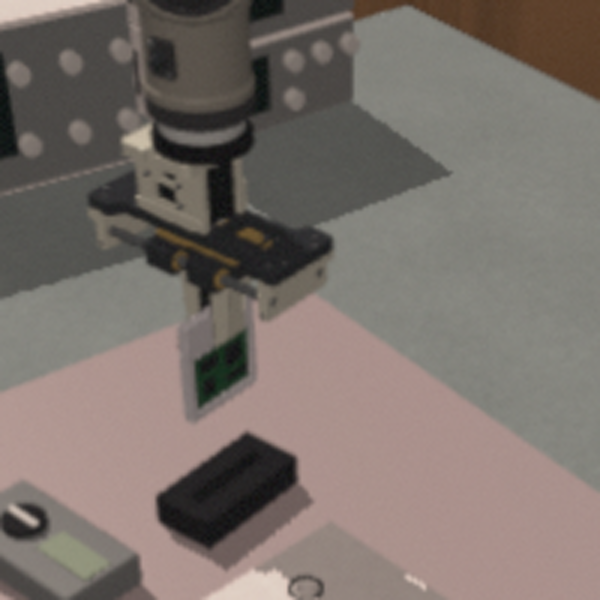

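Run:
```python
from h import *
C=imaging.get_calibration('wrist');K,d,_,_=cam('wrist');im=cv2.imread('pics/w8.png')
z=im[180:300,290:360];cv2.imwrite('pics/w8z.png',cv2.resize(z,None,fx=5,fy=5,interpolation=cv2.INTER_CUBIC))
m=np.array(C['mount'])
for uv,X in (((312,222),-40),((339.5,222),-40),((315,191),50),((336,191),50)):
    n=cv2.undistortPoints(np.array([[uv]],float),K,d)[0,0];v=m[:3,:3]@[n[0],-n[1],-1];p=m[:3,3];print(p+v*(X-p[0])/v[0])
```

```text
[-40.          41.34452225  -4.89804746]
[-40.          41.34989457   4.74905276]
[50.         39.250474   -6.31243659]
[50.         39.25636124  5.95328494]
```

View pics/w8z.png

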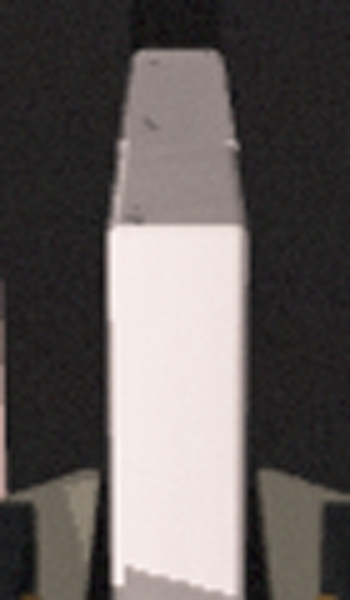

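Request:
arm_command --plan '[{"tx":0,"ty":0,"tz":0,"wx":0.068,"wy":0,"wz":0,"jaw":-1},{"tx":0,"ty":0,"tz":0,"wx":0.068,"wy":0,"wz":0,"jaw":-1},{"tx":0,"ty":-0.5,"tz":1.8,"wx":0,"wy":0,"wz":0,"jaw":-1},{"tx":0,"ty":-0.73,"tz":2.6,"wx":0,"wy":0,"wz":0,"jaw":-1},{"tx":0,"ty":-0.73,"tz":2.6,"wx":0,"wy":0,"wz":0,"jaw":-1},{"tx":0,"ty":-0.73,"tz":2.6,"wx":0,"wy":0,"wz":0,"jaw":-1},{"tx":0,"ty":-0.73,"tz":2.6,"wx":0,"wy":0,"wz":0,"jaw":-1},{"tx":0,"ty":-0.73,"tz":2.6,"wx":0,"wy":0,"wz":0,"jaw":-1},{"tx":0,"ty":-0.73,"tz":2.6,"wx":0,"wy":0,"wz":0,"jaw":-1},{"tx":0,"ty":-0.73,"tz":2.6,"wx":0,"wy":0,"wz":0,"jaw":-1},{"tx":0,"ty":-0.73,"tz":2.6,"wx":0,"wy":0,"wz":0,"jaw":-1},{"tx":0,"ty":-0.73,"tz":2.6,"wx":0,"wy":0,"wz":0,"jaw":-1},{"tx":0,"ty":-0.77,"tz":2.8,"wx":0,"wy":0,"wz":0,"jaw":-1},{"tx":0,"ty":0,"tz":0,"wx":0,"wy":0,"wz":0,"jaw":-1},{"tx":0,"ty":0,"tz":0,"wx":0,"wy":0,"wz":0,"jaw":-1}]'

```text
time: 10.1
tool_pos: [602.5, 10.9, 159.5]
tcp_rot: [1.404, 1.569, 3.082]
contact_force: [0.3, 0.3, -1.0]
grip_width: 9.8
```

Run:
```python
from h import *
o=readout.get_obs();print(o['tool_pos'],o['contact_force'],o['grip_width'])
delta([604,9,162],down(.104+np.pi/2),o)
w=imaging.capture('wrist');cv2.imwrite('pics/w9.png',w);
cv2.imwrite('pics/w9z.png',cv2.resize(w[140:290,230:430],None,fx=4,fy=4,interpolation=cv2.INTER_CUBIC))
s=imaging.capture('scene');cv2.imwrite('pics/s9.png',cv2.resize(s[120:270,230:430],None,fx=4,fy=4,interpolation=cv2.INTER_CUBIC)[:600])
```

```text
[602.50233026  10.93124097 159.52245452] [ 0.33484736  0.30194743 -1.04821169] 9.768096456302194
pos [602.5023  10.9312 159.5225] t cm (now axes) [-0.248  -0.1278 -0.208 ] (target axes) [-0.2478 -0.1289 -0.2076] w [ 0.0031  0.0003 -0.0017]
```

View pics/w9.png

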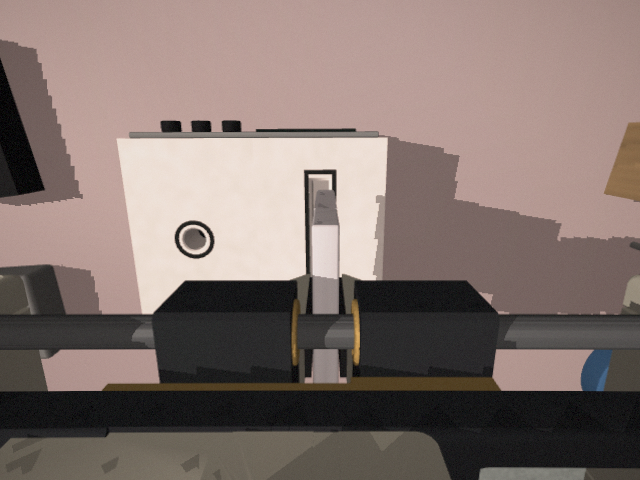

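View pics/w9z.png

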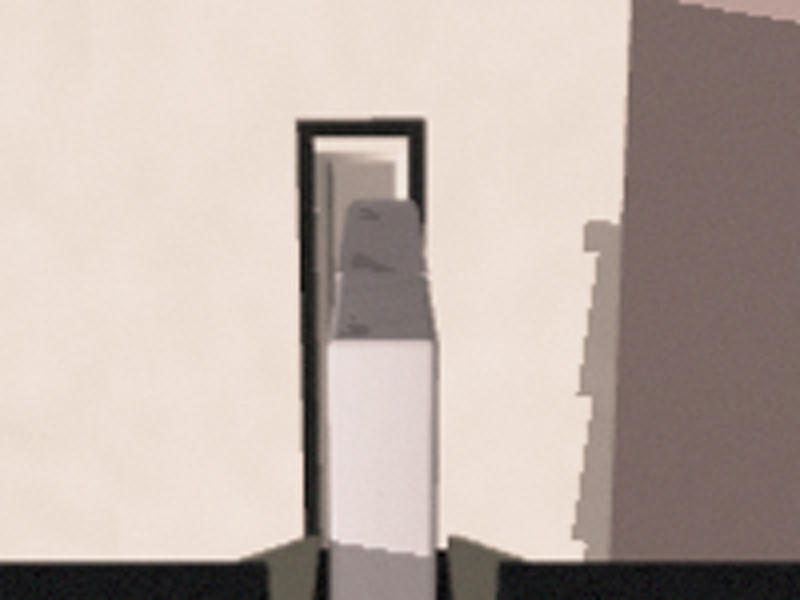

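View pics/s9.png

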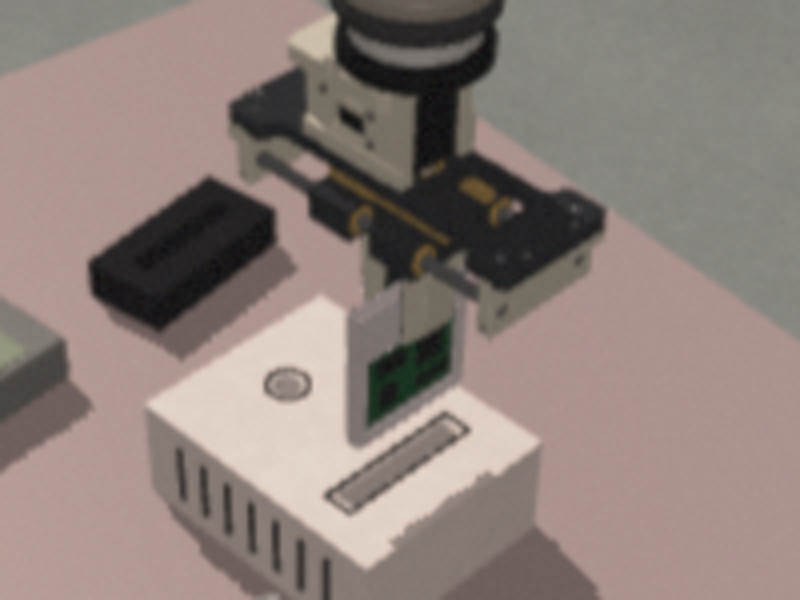

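Run:
```python
from h import *
np.set_printoptions(precision=1,suppress=True)
o=readout.get_obs();W=cam('wrist',o)
z9=lambda P:[(230+(x+.5)/4-.5,140+(y+.5)/4-.5) for x,y in P]
im=cv2.imread('pics/w9.png')
g=cv2.cvtColor(im,cv2.COLOR_BGR2GRAY)
m=(g[210:270,165:225]<60).astype(np.uint8);c=cv2.findContours(m,cv2.RETR_EXTERNAL,2)[0];c=max(c,key=cv2.contourArea);e=cv2.fitEllipse(c);print(e)
H=onz(W,[(e[0][0]+165,e[0][1]+210)],70)[0]
Q=onz(W,z9([(296,119),(426,118),(313,136),(408,136),(303.5,500),(629,40),(615,480)]),70)
Rt=Ro.from_euler('xyz',o['tcp_rot']).as_matrix()
print('hole',H,'Q',Q)
d=Q[4]-Q[0];print('yaw left edge',np.arctan2(d[1],d[0]))
d=Q[6]-Q[5];print('yaw rt edge',np.arctan2(d[1],d[0]))
d=Q[1]-Q[0];print('end yaw',np.arctan2(d[1],d[0])-np.pi/2,np.linalg.norm(d),np.linalg.norm(Q[3]-Q[2]))
y=.104
ex=np.array([np.cos(y),np.sin(y),0]);ey=np.array([-np.sin(y),np.cos(y),0])
print('slot via hole',H+90*ey,'via end',(Q[0]+Q[1])/2+48.4*ex)
print('tool frame slot', Rt.T@(H+90*ey-o['tool_pos']), Rt.T@((Q[0]+Q[1])/2+48.4*ex-o['tool_pos']))
```

```text
((29.102947235107422, 29.104347229003906), (34.75471115112305, 38.51835250854492), 121.64936828613281)
hole [613.5 -84.   70. ] Q [[556.2 -10.5  70. ]
 [553.8  11.4  70. ]
 [558.8  -7.4  70. ]
 [557.1   8.7  70. ]
 [624.4  -3.   70. ]
 [537.4  43.8  70. ]
 [614.6  52.8  70. ]]
yaw left edge 0.10967606506985325
yaw rt edge 0.11589701181334233
end yaw 0.11269423207849338 22.114925771345792 16.209866467134866
slot via hole [604.2   5.5  70. ] via end [603.1   5.5  70. ]
tool frame slot [89.9 -1.2 -4. ] [89.9 -0.1 -4. ]
```

Request:
arm_command --plan '[{"tx":0,"ty":-0.07,"tz":-0.2,"wx":0,"wy":0,"wz":0,"jaw":-1},{"tx":0,"ty":0,"tz":-0.19,"wx":0,"wy":0,"wz":0,"jaw":-1},{"tx":0.7,"ty":0,"tz":0,"wx":0,"wy":0,"wz":0,"jaw":-1},{"tx":0.8,"ty":0,"tz":0,"wx":0,"wy":0,"wz":0,"jaw":-1},{"tx":0.8,"ty":0,"tz":0,"wx":0,"wy":0,"wz":0,"jaw":-1},{"tx":0.7,"ty":0,"tz":0,"wx":0,"wy":0,"wz":0,"jaw":-1},{"tx":0,"ty":0,"tz":0,"wx":0,"wy":0,"wz":0,"jaw":-1},{"tx":0,"ty":0,"tz":0,"wx":0,"wy":0,"wz":0,"jaw":-1}]'

```text
time: 11.0
tool_pos: [604.3, 6.0, 130.2]
tcp_rot: [1.051, 1.57, 2.726]
contact_force: [0.3, -0.6, -1.7]
grip_width: 9.7
```

Run:
```python
from h import *
o=readout.get_obs();print(o['tool_pos'],o['contact_force'],o['grip_width'])
w=imaging.capture('wrist');cv2.imwrite('pics/w10.png',w);
cv2.imwrite('pics/w10z.png',cv2.resize(w[140:290,230:430],None,fx=4,fy=4,interpolation=cv2.INTER_CUBIC))
s=imaging.capture('scene');cv2.imwrite('pics/s10.png',cv2.resize(s[120:270,230:430],None,fx=4,fy=4,interpolation=cv2.INTER_CUBIC)[:600])
```

```text
[604.25705691   5.96716349 130.17957308] [ 0.28963019 -0.6378005  -1.66444012] 9.727611613559933
```

View pics/w10z.png

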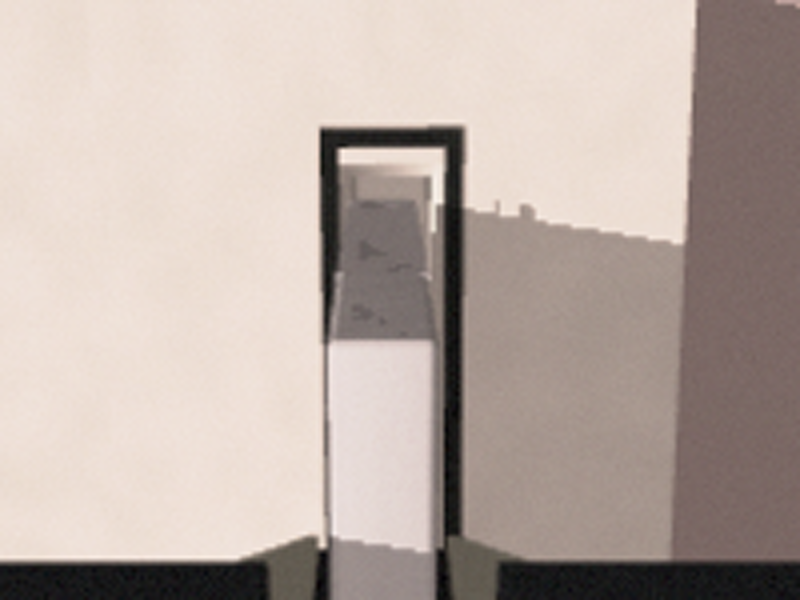

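View pics/s10.png

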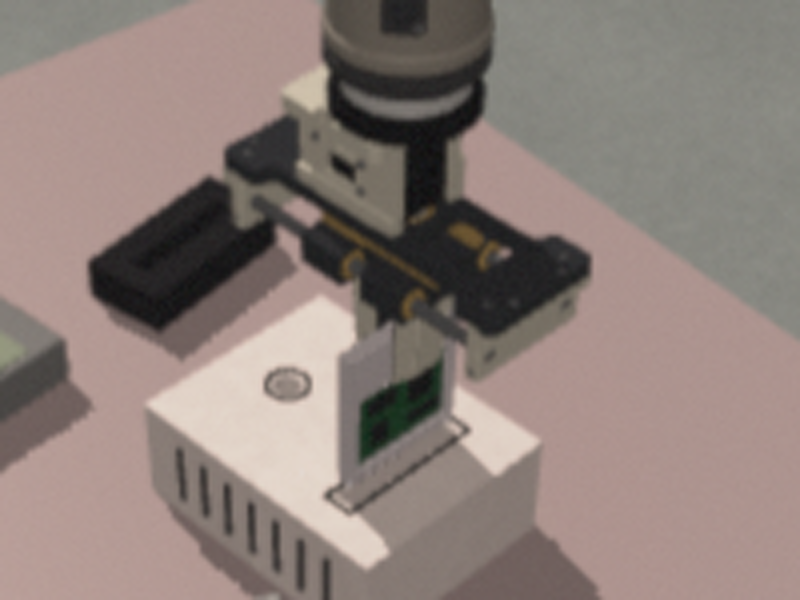

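```bash
cat >> h.py <<'E'
def tool(uv,X):
    C=imaging.get_calibration('wrist');K,d,_,_=cam('wrist');m=np.array(C['mount'])
    n=cv2.undistortPoints(np.array([[uv]],float),K,d)[0,0];v=m[:3,:3]@[n[0],-n[1],-1];p=m[:3,3];return p+v*(X-p[0])/v[0]
E
python3 - <<'E'
from h import *
np.set_printoptions(precision=2,suppress=True)
f=lambda x,y,X:tool((230+(x+.5)/4-.5,140+(y+.5)/4-.5),X)
print('mod top',f(329,339,-40),f(435,339,-40),'bottom',f(346,201,50),f(418,201,50))
print('gasket',f(321,128,60),f(464,126,60),'inner',f(338,147,60),f(445,147,60),'left lower',f(324,340,60),'right lower',f(463,530,60),f(446,530,60),f(446,200,60))
E
```

```text
mod top [-40.    40.46  -4.9 ] [-40.    40.46   4.41] bottom [50.   39.86 -5.61] [50.   39.87  4.9 ]
gasket [60.   49.46 -9.56] [60.   49.77 11.98] inner [60.   46.62 -7.02] [60.   46.63  9.15] left lower [60.   16.66 -9.44] right lower [ 60.   -14.94  12.77] [ 60.   -14.95  10.02] [60.   38.61  9.4 ]
```

Request:
arm_command --plan '[{"tx":0,"ty":0,"tz":0.17,"wx":-0.006,"wy":0,"wz":0,"jaw":-1},{"tx":0.3,"ty":0,"tz":0,"wx":0,"wy":0,"wz":0,"jaw":-1},{"tx":0.3,"ty":0,"tz":0,"wx":0,"wy":0,"wz":0,"jaw":-1},{"tx":0.3,"ty":0,"tz":0,"wx":0,"wy":0,"wz":0,"jaw":-1},{"tx":0.2,"ty":0,"tz":0,"wx":0,"wy":0,"wz":0,"jaw":-1},{"tx":0,"ty":0,"tz":0,"wx":0,"wy":0,"wz":0,"jaw":-1},{"tx":0,"ty":0,"tz":0,"wx":0,"wy":0,"wz":0,"jaw":-1}]'

```text
time: 11.8
tool_pos: [604.1, 7.6, 119.4]
tcp_rot: [0.508, 1.571, 2.189]
contact_force: [-0.1, -0.1, -0.9]
grip_width: 9.9
```

Run:
```python
from h import *
o=readout.get_obs();print(o['tool_pos'],o['contact_force'],o['moment'],o['grip_width'])
w=imaging.capture('wrist');cv2.imwrite('pics/w11.png',w);
cv2.imwrite('pics/w11z.png',cv2.resize(w[140:290,230:430],None,fx=4,fy=4,interpolation=cv2.INTER_CUBIC))
```

```text
[604.08491351   7.56980816 119.35335491] [-0.10119543 -0.09023223 -0.88154273] [ 0.09462338 -0.03998685  0.00834593] 9.949313926612078
```

View pics/w11z.png

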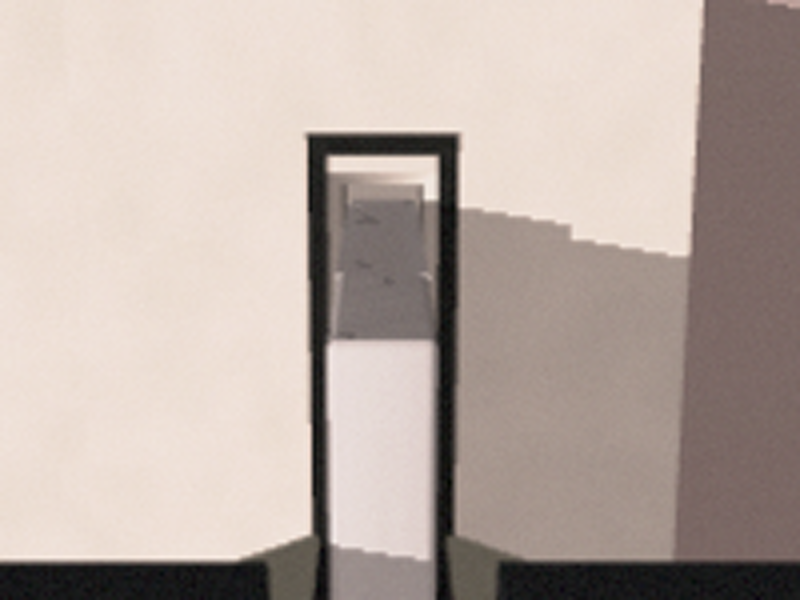

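Request:
arm_command --plan '[{"tx":0.25,"ty":0,"tz":0,"wx":0,"wy":0,"wz":0,"jaw":-1},{"tx":0.25,"ty":0,"tz":0,"wx":0,"wy":0,"wz":0,"jaw":-1},{"tx":0.25,"ty":0,"tz":0,"wx":0,"wy":0,"wz":0,"jaw":-1},{"tx":0.25,"ty":0,"tz":0,"wx":0,"wy":0,"wz":0,"jaw":-1},{"tx":0,"ty":0,"tz":0,"wx":0,"wy":0,"wz":0,"jaw":-1},{"tx":0,"ty":0,"tz":0,"wx":0,"wy":0,"wz":0,"jaw":-1}]'

```text
time: 12.45
tool_pos: [604.1, 7.6, 109.3]
tcp_rot: [0.755, 1.571, 2.436]
contact_force: [-0.6, 1.3, -1.4]
grip_width: 10.1
```

Request:
arm_command --plan '[{"tx":0.3,"ty":0,"tz":0,"wx":0,"wy":0,"wz":0,"jaw":-1},{"tx":0.3,"ty":0,"tz":0,"wx":0,"wy":0,"wz":0,"jaw":-1},{"tx":0.3,"ty":0,"tz":0,"wx":0,"wy":0,"wz":0,"jaw":-1},{"tx":0.3,"ty":0,"tz":0,"wx":0,"wy":0,"wz":0,"jaw":-1},{"tx":0.3,"ty":0,"tz":0,"wx":0,"wy":0,"wz":0,"jaw":-1},{"tx":0,"ty":0,"tz":0,"wx":0,"wy":0,"wz":0,"jaw":-1},{"tx":0,"ty":0,"tz":0,"wx":0,"wy":0,"wz":0,"jaw":-1}]'

```text
time: 13.15
tool_pos: [604.1, 7.6, 94.4]
tcp_rot: [0.544, 1.571, 2.225]
contact_force: [-0.7, 0.3, -0.8]
grip_width: 9.8
```

Request:
arm_command --plan '[{"tx":0.15,"ty":0,"tz":0,"wx":0,"wy":0,"wz":0,"jaw":-1},{"tx":0.15,"ty":0,"tz":0,"wx":0,"wy":0,"wz":0,"jaw":-1},{"tx":0.1,"ty":0,"tz":0,"wx":0,"wy":0,"wz":0,"jaw":-1},{"tx":0,"ty":0,"tz":0,"wx":0,"wy":0,"wz":0,"jaw":-1},{"tx":0,"ty":0,"tz":0,"wx":0,"wy":0,"wz":0,"jaw":-1}]'

```text
time: 13.65
tool_pos: [604.1, 7.6, 90.6]
tcp_rot: [-1.388, 1.571, 0.293]
contact_force: [-0.8, -0.4, 1.1]
grip_width: 9.8
```

Request:
arm_command --plan '[{"tx":0.1,"ty":0,"tz":0,"wx":0,"wy":0,"wz":0,"jaw":-1},{"tx":0,"ty":0,"tz":0,"wx":0,"wy":0,"wz":0,"jaw":-1},{"tx":0,"ty":0,"tz":0,"wx":0,"wy":0,"wz":0,"jaw":-1}]'

```text
time: 13.95
tool_pos: [604.2, 7.6, 90.5]
tcp_rot: [-1.785, 1.57, -0.104]
contact_force: [-3.2, 0.3, 6.1]
grip_width: 9.9
```

Request:
arm_command --plan '[{"tx":0,"ty":0,"tz":0,"wx":0,"wy":0,"wz":0,"jaw":0},{"tx":0,"ty":0,"tz":0,"wx":0,"wy":0,"wz":0,"jaw":0},{"tx":0,"ty":0,"tz":0,"wx":0,"wy":0,"wz":0,"jaw":0},{"tx":0,"ty":0,"tz":0,"wx":0,"wy":0,"wz":0,"jaw":0},{"tx":0,"ty":0,"tz":0,"wx":0,"wy":0,"wz":0,"jaw":0},{"tx":0,"ty":0,"tz":0,"wx":0,"wy":0,"wz":0,"jaw":0},{"tx":0,"ty":0,"tz":0,"wx":0,"wy":0,"wz":0,"jaw":0}]'

```text
time: 14.65
tool_pos: [604.1, 7.6, 89.4]
tcp_rot: [-0.144, 1.571, 1.537]
contact_force: [0.0, -0.2, 0.0]
grip_width: 45.7
```

Request:
arm_command --plan '[{"tx":-1,"ty":0,"tz":0,"wx":0,"wy":0,"wz":0,"jaw":0},{"tx":-2,"ty":0,"tz":0,"wx":0,"wy":0,"wz":0,"jaw":0},{"tx":-2.5,"ty":0,"tz":0,"wx":0,"wy":0,"wz":0,"jaw":0},{"tx":-2.5,"ty":0,"tz":0,"wx":0,"wy":0,"wz":0,"jaw":0},{"tx":-2.5,"ty":0,"tz":0,"wx":0,"wy":0,"wz":0,"jaw":0},{"tx":-1,"ty":0,"tz":0,"wx":0,"wy":0,"wz":0,"jaw":0},{"tx":0,"ty":0,"tz":0,"wx":0,"wy":0,"wz":0,"jaw":0}]'

```text
time: 15.35
tool_pos: [604.9, 7.5, 206.3]
tcp_rot: [-1.771, 1.567, -0.089]
contact_force: [0.9, 0.8, -0.0]
grip_width: 45.7
```

Run:
```python
from h import *
o=readout.get_obs();print(o['time'],o['tool_pos'],o['contact_force'],o['grip_width'])
w=imaging.capture('wrist');cv2.imwrite('pics/w12.png',w)
s=imaging.capture('scene');cv2.imwrite('pics/s12.png',cv2.resize(s[120:270,230:430],None,fx=4,fy=4,interpolation=cv2.INTER_CUBIC)[:600])
delta([527,282,220],down(np.pi/2),o)
```

```text
15.35 [604.87628271   7.4922478  206.30682722] [ 0.86075902  0.82029354 -0.03624658] 45.69039724954581
pos [604.8763   7.4922 206.3068] t cm (now axes) [-1.4073  4.7158 28.1398] (target axes) [-1.3693  7.7876 27.4508] w [ 0.1102 -0.0005  0.0037]
```

View pics/w12.png

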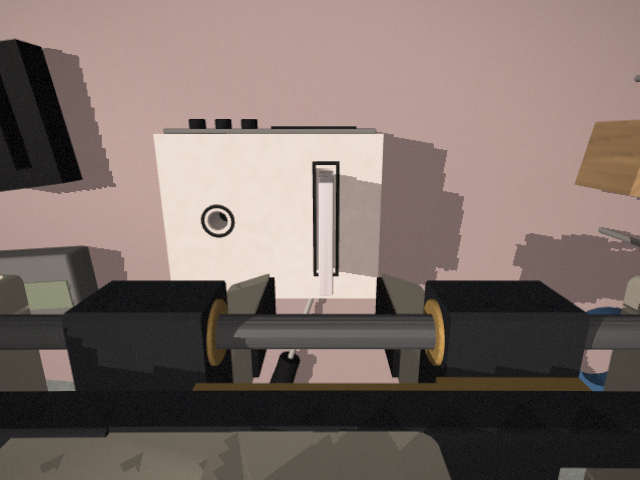

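View pics/s12.png

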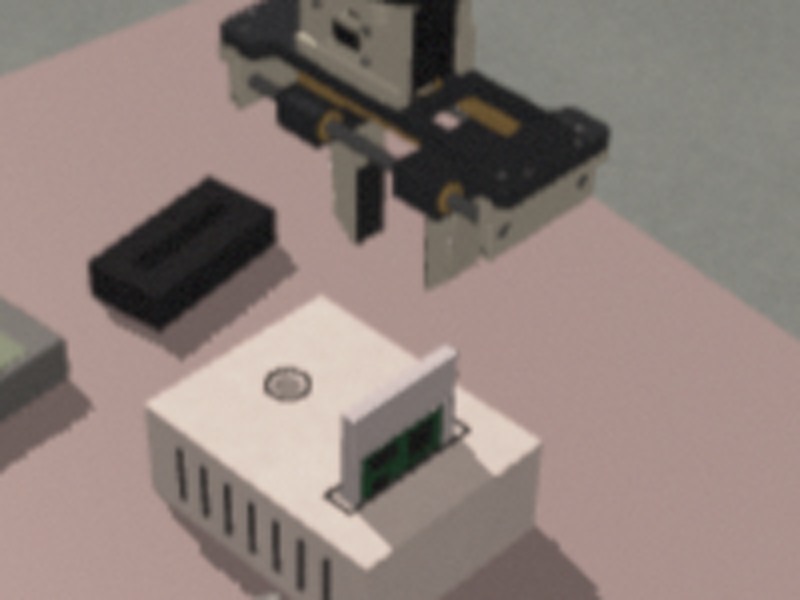

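Request:
arm_command --plan '[{"tx":-0.7,"ty":0.2,"tz":1.2,"wx":0,"wy":0,"wz":0,"jaw":0},{"tx":-0.7,"ty":0.4,"tz":2.4,"wx":0,"wy":0,"wz":0,"jaw":0},{"tx":0,"ty":0.4,"tz":2.4,"wx":0,"wy":0,"wz":0,"jaw":0},{"tx":0,"ty":0.4,"tz":2.4,"wx":0,"wy":0,"wz":0,"jaw":0},{"tx":0,"ty":0.4,"tz":2.4,"wx":0,"wy":0,"wz":0,"jaw":0},{"tx":0,"ty":0.4,"tz":2.4,"wx":0,"wy":0,"wz":0,"jaw":0},{"tx":0,"ty":0.4,"tz":2.4,"wx":0,"wy":0,"wz":0,"jaw":0},{"tx":0,"ty":0.4,"tz":2.4,"wx":0,"wy":0,"wz":0,"jaw":0},{"tx":0,"ty":0.4,"tz":2.4,"wx":0,"wy":0,"wz":0,"jaw":0},{"tx":0,"ty":0.4,"tz":2.4,"wx":0,"wy":0,"wz":0,"jaw":0},{"tx":0,"ty":0.4,"tz":2.4,"wx":0,"wy":0,"wz":0,"jaw":0},{"tx":0,"ty":0.4,"tz":2.4,"wx":0,"wy":0,"wz":0,"jaw":0},{"tx":0,"ty":0.12,"tz":0.54,"wx":0,"wy":0,"wz":0,"jaw":0},{"tx":0,"ty":0,"tz":0,"wx":0,"wy":0,"wz":0,"jaw":0},{"tx":0,"ty":0,"tz":0,"wx":0,"wy":0,"wz":0,"jaw":0}]'

```text
time: 16.95
tool_pos: [526.2, 281.5, 218.1]
tcp_rot: [2.329, 1.57, -2.273]
contact_force: [-0.2, 0.1, 0.1]
grip_width: 45.6
```

Run:
```python
from h import *
o=readout.get_obs();print(o['time'],o['tool_pos'],o['contact_force'],o['grip_width'])
w=imaging.capture('wrist');cv2.imwrite('pics/w13.png',w)
print(proj(cam('wrist',o),[[527,282,150],[527,282,70],[597,291.6,140],[454.7,281,140]]))
```

```text
16.95 [526.15582729 281.54669973 218.11097182] [-0.23879874  0.12283015  0.10288772] 45.58946754784336
[[326.28784214 247.782849  ]
 [326.17623202 220.98846741]
 [328.67852011 335.94537606]
 [337.36994238 134.49692694]]
```

View pics/w13.png

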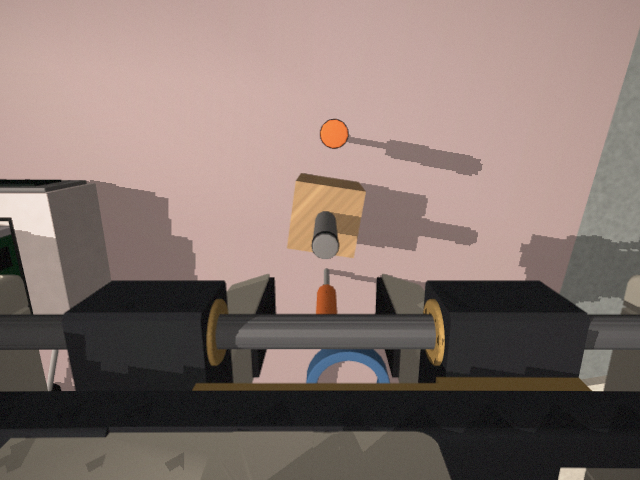

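Run:
```python
from h import *
np.set_printoptions(precision=2,suppress=True)
im=cv2.imread('pics/w13.png');z=im[190:270,280:370];cv2.imwrite('pics/w13z.png',cv2.resize(z,None,fx=6,fy=6,interpolation=cv2.INTER_CUBIC))
print(tool((325.5,244.5),68), tool((325.5,217),148))
im=cv2.imread('pics/w12.png');m=(cv2.cvtColor(im,cv2.COLOR_BGR2GRAY)[195:245,190:245]<70).astype(np.uint8)
c=max(cv2.findContours(m,0,2)[0],key=cv2.contourArea);e=cv2.fitEllipse(c);print(e)
t=tool((e[0][0]+190,e[0][1]+195),136.3);print('hole tool',t)
R=down(.110+np.pi/2);print(R@t+[604.5,7.5,206.3])
```

```text
[68.    1.36 -0.12] [148.     2.57  -0.14]
((27.34029769897461, 25.737934112548828), (30.26141929626465, 32.47157669067383), 126.28489685058594)
hole tool [136.3    1.85 -90.18]
[612.56 -82.34  70.  ]
```

View pics/w13z.png

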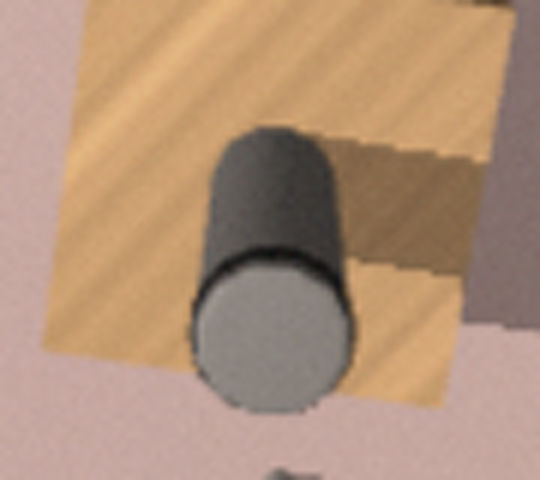

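Request:
arm_command --plan '[{"tx":1,"ty":0.07,"tz":0,"wx":0,"wy":0,"wz":0,"jaw":0},{"tx":2,"ty":0,"tz":0,"wx":0,"wy":0,"wz":0,"jaw":0},{"tx":2,"ty":0,"tz":0,"wx":0,"wy":0,"wz":0,"jaw":0},{"tx":2,"ty":0,"tz":0,"wx":0,"wy":0,"wz":0,"jaw":0},{"tx":2,"ty":0,"tz":0,"wx":0,"wy":0,"wz":0,"jaw":0},{"tx":2,"ty":0,"tz":0,"wx":0,"wy":0,"wz":0,"jaw":0},{"tx":1.4,"ty":0,"tz":0,"wx":0,"wy":0,"wz":0,"jaw":0},{"tx":0.9,"ty":0,"tz":0,"wx":0,"wy":0,"wz":0,"jaw":0},{"tx":0,"ty":0,"tz":0,"wx":0,"wy":0,"wz":0,"jaw":0},{"tx":0,"ty":0,"tz":0,"wx":0,"wy":0,"wz":0,"jaw":0}]'

```text
time: 18.0
tool_pos: [525.9, 281.8, 85.7]
tcp_rot: [-1.27, 1.57, 0.41]
contact_force: [-0.7, 0.0, 0.8]
grip_width: 45.6
```

Run:
```python
from h import *
o=readout.get_obs();print(o['time'],o['tool_pos'],o['contact_force'],o['grip_width'])
w=imaging.capture('wrist');cv2.imwrite('pics/w14.png',w)
s=imaging.capture('scene');cv2.imwrite('pics/s14.png',cv2.resize(s[180:340,370:530],None,fx=4,fy=4,interpolation=cv2.INTER_CUBIC)[:600])
```

```text
18.0 [525.88575243 281.78595516  85.70091696] [-0.65038346  0.00834072  0.81700258] 45.628948461884455
```

View pics/w14.png

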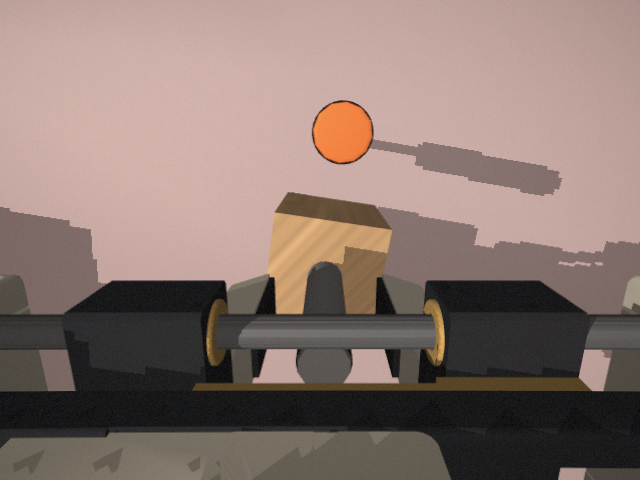

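View pics/s14.png

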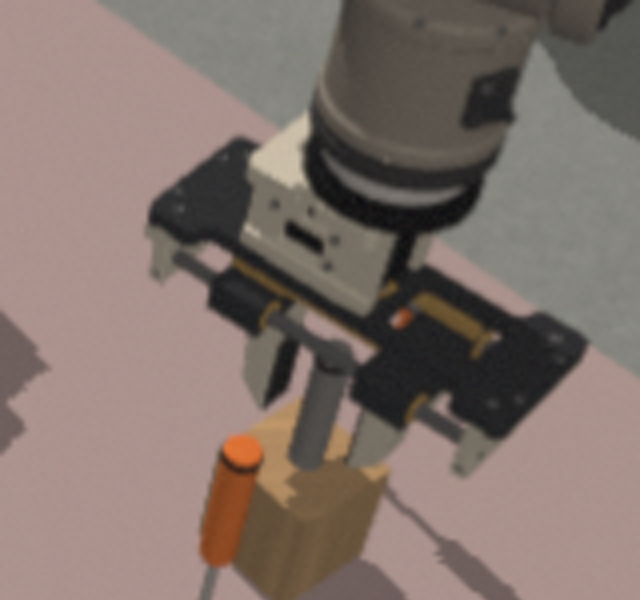

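Run:
```python
from h import *
np.set_printoptions(precision=2,suppress=True)
print(tool((324.5,362),-64.3),tool((325,263),15.7))
# finger tip y edge: inner corner
print(tool((275,277),-10),tool((376,277),-10),tool((258,375),-10))
```

```text
[-64.3    1.54  -0.41] [15.7   6.72 -0.37]
[-10.     8.99 -22.88] [-10.     9.02  22.65] [-10.   -41.86 -32.9 ]
```

Run:
```python
import cv2
im=cv2.imread('pics/w14.png');cv2.imwrite('pics/w14z.png',cv2.resize(im[260:400,220:430],None,fx=3.8,fy=3.8,interpolation=cv2.INTER_CUBIC))
```

```text
(no output)
```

View pics/w14z.png

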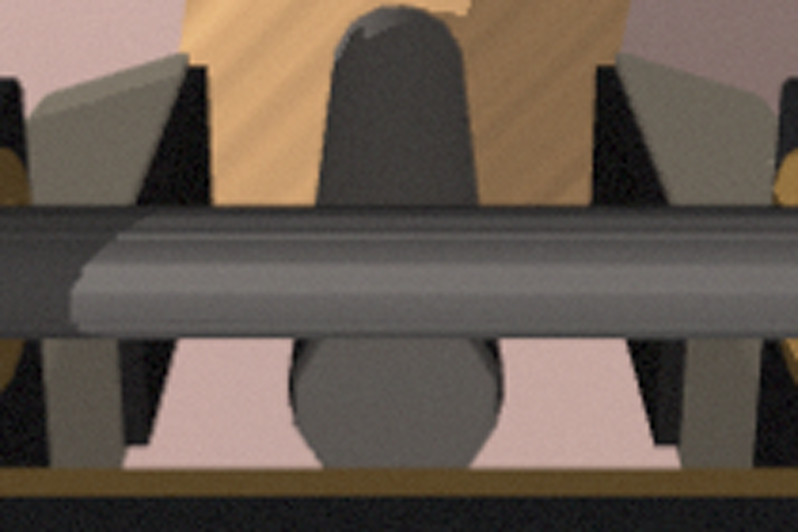

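Request:
arm_command --plan '[{"tx":0,"ty":0,"tz":0,"wx":0,"wy":0,"wz":0,"jaw":-1},{"tx":0,"ty":0,"tz":0,"wx":0,"wy":0,"wz":0,"jaw":-1},{"tx":0,"ty":0,"tz":0,"wx":0,"wy":0,"wz":0,"jaw":-1},{"tx":0,"ty":0,"tz":0,"wx":0,"wy":0,"wz":0,"jaw":-1},{"tx":0,"ty":0,"tz":0,"wx":0,"wy":0,"wz":0,"jaw":-1},{"tx":0,"ty":0,"tz":0,"wx":0,"wy":0,"wz":0,"jaw":-1},{"tx":0,"ty":0,"tz":0,"wx":0,"wy":0,"wz":0,"jaw":-1},{"tx":0,"ty":0,"tz":0,"wx":0,"wy":0,"wz":0,"jaw":-1}]'

```text
time: 18.9
tool_pos: [525.6, 282.1, 85.6]
tcp_rot: [-1.121, 1.57, 0.56]
contact_force: [-0.5, 0.5, 2.4]
grip_width: 17.2
```

Request:
arm_command --plan '[{"tx":-0.5,"ty":0,"tz":0,"wx":0,"wy":0,"wz":0,"jaw":-1},{"tx":-1,"ty":0,"tz":0,"wx":0,"wy":0,"wz":0,"jaw":-1},{"tx":-1.5,"ty":0,"tz":0,"wx":0,"wy":0,"wz":0,"jaw":-1},{"tx":-2,"ty":0,"tz":0,"wx":0,"wy":0,"wz":0,"jaw":-1},{"tx":-2,"ty":0,"tz":0,"wx":0,"wy":0,"wz":0,"jaw":-1},{"tx":-2,"ty":0,"tz":0,"wx":0,"wy":0,"wz":0,"jaw":-1},{"tx":-2,"ty":0,"tz":0,"wx":0,"wy":0,"wz":0,"jaw":-1},{"tx":-2,"ty":0,"tz":0,"wx":0,"wy":0,"wz":0,"jaw":-1},{"tx":-1.4,"ty":0,"tz":0,"wx":0,"wy":0,"wz":0,"jaw":-1},{"tx":0,"ty":0,"tz":0,"wx":0,"wy":0,"wz":0,"jaw":-1}]'

```text
time: 19.9
tool_pos: [526.6, 282.4, 232.4]
tcp_rot: [-1.312, 1.566, 0.369]
contact_force: [-0.4, -0.4, -0.8]
grip_width: 17.7
```

Run:
```python
from h import *
o=readout.get_obs();print(o['time'],o['tool_pos'],o['contact_force'],o['grip_width'])
w=imaging.capture('wrist');cv2.imwrite('pics/w15.png',w)
cv2.imwrite('pics/w15z.png',cv2.resize(w[140:290,260:400],None,fx=4,fy=4,interpolation=cv2.INTER_CUBIC))
s=imaging.capture('scene');cv2.imwrite('pics/s15.png',cv2.resize(s[120:320,370:570],None,fx=3,fy=3,interpolation=cv2.INTER_CUBIC)[:600])
delta([613,-82,230],down(.11+np.pi/2),o)
```

```text
19.9 [526.55063098 282.36150307 232.41673155] [-0.42228706 -0.38183555 -0.78361185] 17.728698418738325
pos [526.5506 282.3615 232.4167] t cm (now axes) [  0.2152  -4.5844 -37.1662] (target axes) [  0.2417  -4.5928 -37.165 ] w [0.0002 0.0013 0.0051]
```

View pics/w15z.png

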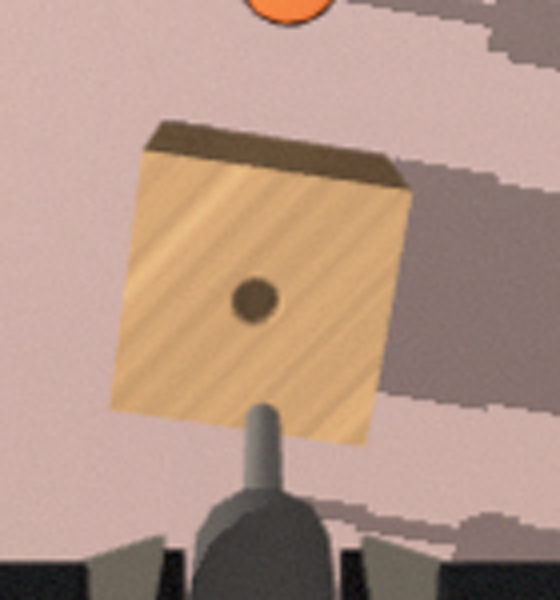

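View pics/s15.png

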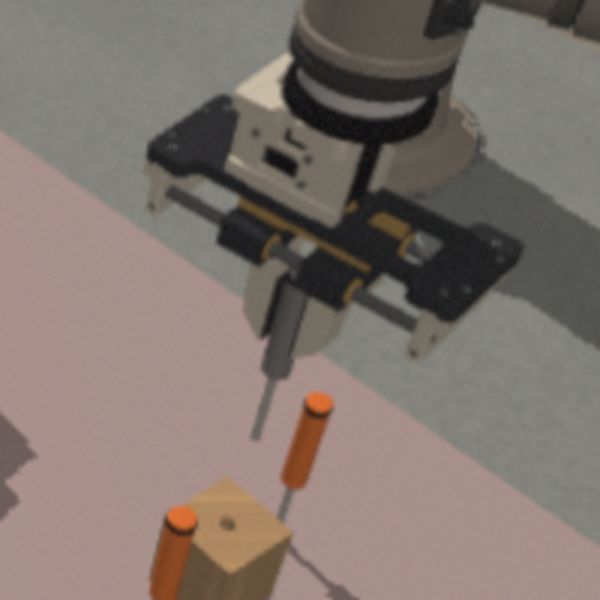

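Run:
```python
from h import *
np.set_printoptions(precision=2,suppress=True)
print('tip near edge tool',tool((325.4,241.6),76),'shoulder', tool((260+263/4,140+492/4),16), 'bore',tool((260+255.5/4-.4,140+301/4-.4),162.4))
S=cam('scene');u=(370+255/3,120+438/3)
print(onz(S,[u],156))
```

```text
tip near edge tool [76.    1.06 -0.19] shoulder [16.    6.62  0.02] bore [162.4    1.44  -1.97]
[[525.55 284.41 156.  ]]
```

Request:
arm_command --plan '[{"tx":0,"ty":-0.14,"tz":-1.2,"wx":0,"wy":0,"wz":0,"jaw":-1},{"tx":0,"ty":-0.29,"tz":-2.4,"wx":0,"wy":0,"wz":0,"jaw":-1},{"tx":0,"ty":-0.29,"tz":-2.4,"wx":0,"wy":0,"wz":0,"jaw":-1},{"tx":0,"ty":-0.29,"tz":-2.4,"wx":0,"wy":0,"wz":0,"jaw":-1},{"tx":0,"ty":-0.29,"tz":-2.4,"wx":0,"wy":0,"wz":0,"jaw":-1},{"tx":0,"ty":-0.29,"tz":-2.4,"wx":0,"wy":0,"wz":0,"jaw":-1},{"tx":0,"ty":-0.29,"tz":-2.4,"wx":0,"wy":0,"wz":0,"jaw":-1},{"tx":0,"ty":-0.29,"tz":-2.4,"wx":0,"wy":0,"wz":0,"jaw":-1},{"tx":0,"ty":-0.29,"tz":-2.4,"wx":0,"wy":0,"wz":0,"jaw":-1},{"tx":0,"ty":-0.29,"tz":-2.4,"wx":0,"wy":0,"wz":0,"jaw":-1},{"tx":0,"ty":-0.29,"tz":-2.4,"wx":0,"wy":0,"wz":0,"jaw":-1},{"tx":0,"ty":-0.29,"tz":-2.4,"wx":0,"wy":0,"wz":0,"jaw":-1},{"tx":0,"ty":-0.29,"tz":-2.4,"wx":0,"wy":0,"wz":0,"jaw":-1},{"tx":0,"ty":-0.29,"tz":-2.4,"wx":0,"wy":0,"wz":0,"jaw":-1},{"tx":0,"ty":-0.29,"tz":-2.4,"wx":0,"wy":0,"wz":0,"jaw":-1},{"tx":0,"ty":-0.29,"tz":-2.36,"wx":0,"wy":0,"wz":0,"jaw":-1},{"tx":0,"ty":0,"tz":0,"wx":0,"wy":0,"wz":0,"jaw":-1},{"tx":0,"ty":0,"tz":0,"wx":0,"wy":0,"wz":0,"jaw":-1}]'

```text
time: 21.8
tool_pos: [610.4, -83.1, 228.3]
tcp_rot: [1.069, 1.569, 2.749]
contact_force: [0.6, 0.5, -0.6]
grip_width: 17.6
```

Request:
arm_command --plan '[{"tx":1.5,"ty":0,"tz":0,"wx":0,"wy":0,"wz":0,"jaw":-1},{"tx":2,"ty":0,"tz":0,"wx":0,"wy":0,"wz":0,"jaw":-1},{"tx":2,"ty":0,"tz":0,"wx":0,"wy":0,"wz":0,"jaw":-1},{"tx":1,"ty":0,"tz":0,"wx":0,"wy":0,"wz":0,"jaw":-1},{"tx":0,"ty":0,"tz":0,"wx":0,"wy":0,"wz":0,"jaw":-1},{"tx":0,"ty":0,"tz":0,"wx":0,"wy":0,"wz":0,"jaw":-1}]'

```text
time: 22.4
tool_pos: [611.3, -82.1, 165.1]
tcp_rot: [-1.745, 1.57, -0.063]
contact_force: [-0.3, 0.1, -0.9]
grip_width: 17.4
```

Run:
```python
from h import *
o=readout.get_obs();print(o['time'],o['tool_pos'],o['contact_force'],o['grip_width'])
w=imaging.capture('wrist');cv2.imwrite('pics/w16.png',w)
cv2.imwrite('pics/w16z.png',cv2.resize(w[180:290,260:400],None,fx=5,fy=5,interpolation=cv2.INTER_CUBIC))
s=imaging.capture('scene');cv2.imwrite('pics/s16.png',cv2.resize(s[120:270,230:430],None,fx=4,fy=4,interpolation=cv2.INTER_CUBIC)[:600])
delta([613,-82,230],down(.11+np.pi/2),o)
```

```text
22.4 [611.30324847 -82.09888095 165.07156512] [-0.3485288   0.12085827 -0.86337939] 17.431188225197552
pos [611.3032 -82.0989 165.0716] t cm (now axes) [-6.4927 -0.1746 -0.0098] (target axes) [-6.4928 -0.1697 -0.0088] w [ 0.0007 -0.0001  0.0007]
```

View pics/w16z.png

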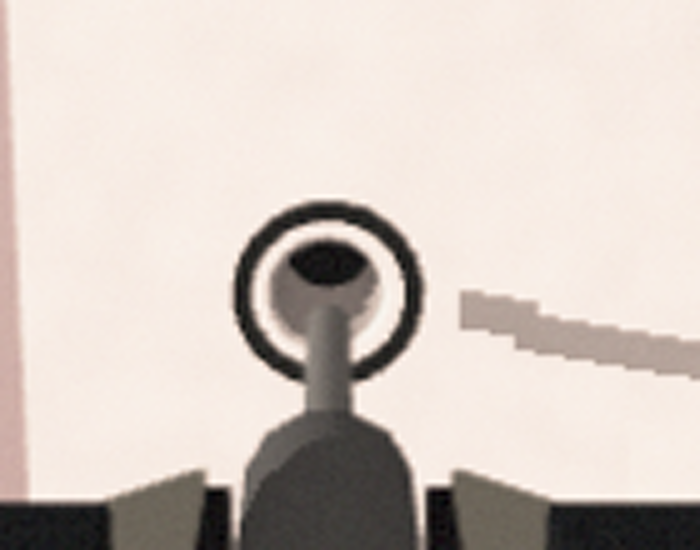

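View pics/s16.png

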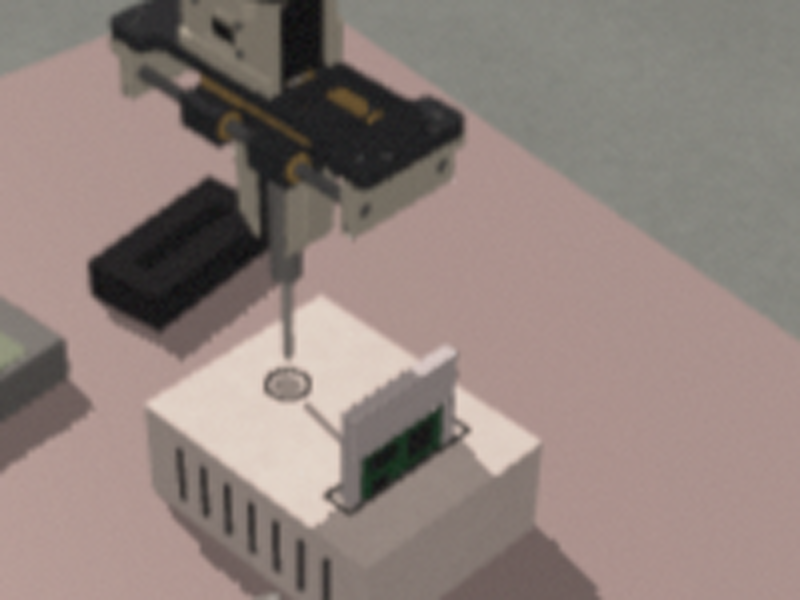

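Run:
```python
from h import *
np.set_printoptions(precision=2,suppress=True)
f=lambda x,y,X:tool((260+(x+.5)/5-.5,180+(y+.5)/5-.5),X)
print('gasket',f(329,292,95),f(234,292,95),f(423,292,95),f(329,200,95),f(329,385,95)); print('tip near',f(330,304,75.7))
S=cam('scene')
print('scene: hole',onz(S,[(230+288/4,120+384/4)],70),'tip',onz(S,[(230+288/4,120+357/4)],89.4))
```

```text
gasket [95.   -1.64 -0.2 ] [ 95.    -1.65 -14.05] [95.   -1.63 13.5 ] [95.   12.09 -0.21] [ 95.   -15.89  -0.19]
tip near [75.7   1.99 -0.06]
scene: hole [[610.86 -79.5   70.  ]] tip [[609.67 -80.53  89.4 ]]
```

Request:
arm_command --plan '[{"tx":0.5,"ty":-0.08,"tz":0.03,"wx":0,"wy":0,"wz":0,"jaw":-1},{"tx":0.6,"ty":0,"tz":0,"wx":0,"wy":0,"wz":0,"jaw":-1},{"tx":0.6,"ty":0,"tz":0,"wx":0,"wy":0,"wz":0,"jaw":-1},{"tx":0.6,"ty":0,"tz":0,"wx":0,"wy":0,"wz":0,"jaw":-1},{"tx":0.6,"ty":0,"tz":0,"wx":0,"wy":0,"wz":0,"jaw":-1},{"tx":0,"ty":0,"tz":0,"wx":0,"wy":0,"wz":0,"jaw":-1},{"tx":0,"ty":0,"tz":0,"wx":0,"wy":0,"wz":0,"jaw":-1}]'

```text
time: 23.2
tool_pos: [611.8, -82.0, 135.2]
tcp_rot: [0.922, 1.57, 2.603]
contact_force: [0.1, -0.4, -0.5]
grip_width: 17.6
```

Run:
```python
from h import *
o=readout.get_obs();print(o['time'],o['tool_pos'],o['contact_force'],o['grip_width'])
w=imaging.capture('wrist')
cv2.imwrite('pics/w17z.png',cv2.resize(w[180:290,260:400],None,fx=5,fy=5,interpolation=cv2.INTER_CUBIC))
s=imaging.capture('scene');cv2.imwrite('pics/s17.png',cv2.resize(s[120:270,230:430],None,fx=4,fy=4,interpolation=cv2.INTER_CUBIC)[:600])
```

```text
23.2 [611.77740049 -82.04707262 135.23118149] [ 0.12571593 -0.4139776  -0.45365533] 17.61886098916622
```

View pics/w17z.png

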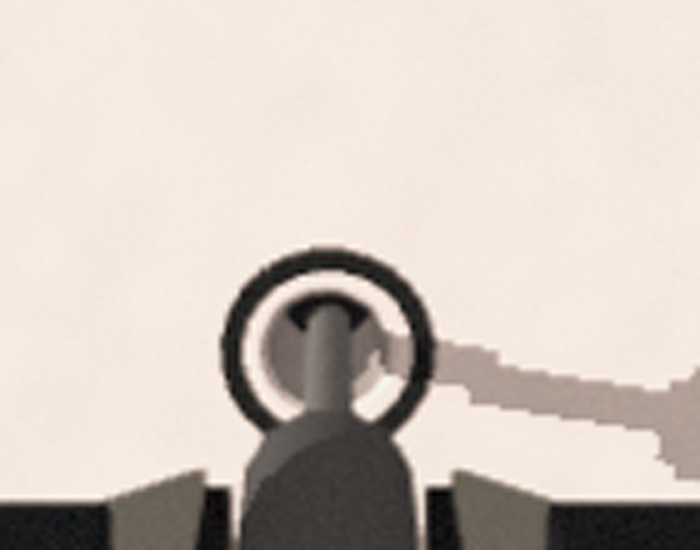

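View pics/s17.png

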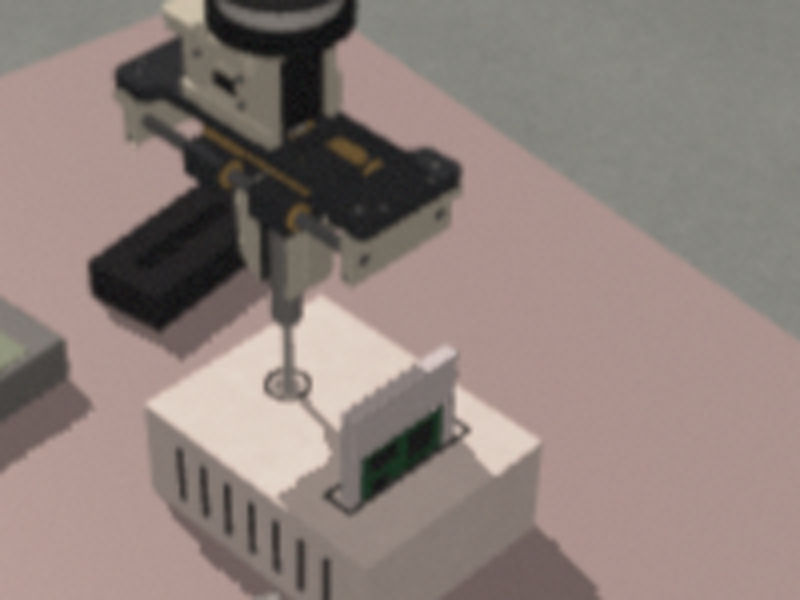

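Tip is in the hole (about 59 mm high), centred to within a millimetre. Now descend to just above the button (about 15 mm), then press.

Request:
arm_command --plan '[{"tx":0.5,"ty":0,"tz":0,"wx":0,"wy":0,"wz":0,"jaw":-1},{"tx":0.5,"ty":0,"tz":0,"wx":0,"wy":0,"wz":0,"jaw":-1},{"tx":0.5,"ty":0,"tz":0,"wx":0,"wy":0,"wz":0,"jaw":-1},{"tx":0,"ty":0,"tz":0,"wx":0,"wy":0,"wz":0,"jaw":-1},{"tx":0,"ty":0,"tz":0,"wx":0,"wy":0,"wz":0,"jaw":-1}]'

```text
time: 23.8
tool_pos: [611.7, -82.0, 120.2]
tcp_rot: [0.955, 1.57, 2.636]
contact_force: [0.1, -0.2, -0.4]
grip_width: 17.2
```

Request:
arm_command --plan '[{"tx":0.2,"ty":0,"tz":0,"wx":0,"wy":0,"wz":0,"jaw":-1},{"tx":0.2,"ty":0,"tz":0,"wx":0,"wy":0,"wz":0,"jaw":-1},{"tx":0.2,"ty":0,"tz":0,"wx":0,"wy":0,"wz":0,"jaw":-1},{"tx":0,"ty":0,"tz":0,"wx":0,"wy":0,"wz":0,"jaw":-1},{"tx":0,"ty":0,"tz":0,"wx":0,"wy":0,"wz":0,"jaw":-1}]'

```text
time: 24.3
tool_pos: [612.0, -82.1, 114.7]
tcp_rot: [-1.839, 1.57, -0.158]
contact_force: [0.3, 0.5, 2.0]
grip_width: 17.5
```

Request:
arm_command --plan '[{"tx":0.15,"ty":0,"tz":0,"wx":0,"wy":0,"wz":0,"jaw":-1},{"tx":0.15,"ty":0,"tz":0,"wx":0,"wy":0,"wz":0,"jaw":-1},{"tx":0,"ty":0,"tz":0,"wx":0,"wy":0,"wz":0,"jaw":-1},{"tx":0,"ty":0,"tz":0,"wx":0,"wy":0,"wz":0,"jaw":-1}]'

```text
time: 24.7
tool_pos: [612.0, -82.1, 111.6]
tcp_rot: [-1.746, 1.57, -0.065]
contact_force: [0.2, -0.5, 3.1]
grip_width: 17.6
```

Request:
arm_command --plan '[{"tx":0.1,"ty":0,"tz":0,"wx":0,"wy":0,"wz":0,"jaw":-1},{"tx":0,"ty":0,"tz":0,"wx":0,"wy":0,"wz":0,"jaw":-1},{"tx":0,"ty":0,"tz":0,"wx":0,"wy":0,"wz":0,"jaw":-1},{"tx":0,"ty":0,"tz":0,"wx":0,"wy":0,"wz":0,"jaw":-1}]'

```text
time: 25.1
tool_pos: [612.2, -82.1, 111.3]
tcp_rot: [-1.863, 1.569, -0.182]
contact_force: [-0.9, -0.3, 6.5]
grip_width: 17.6
```

Request:
arm_command --plan '[{"tx":0.03,"ty":0,"tz":0,"wx":0,"wy":0,"wz":0,"jaw":-1},{"tx":0,"ty":0,"tz":0,"wx":0,"wy":0,"wz":0,"jaw":-1},{"tx":0,"ty":0,"tz":0,"wx":0,"wy":0,"wz":0,"jaw":-1},{"tx":0,"ty":0,"tz":0,"wx":0,"wy":0,"wz":0,"jaw":-1},{"tx":0,"ty":0,"tz":0,"wx":0,"wy":0,"wz":0,"jaw":-1}]'

```text
time: 25.6
tool_pos: [612.2, -82.1, 111.2]
tcp_rot: [-1.876, 1.569, -0.195]
contact_force: [-0.9, 0.1, 9.1]
grip_width: 17.8
```

Run:
```python
from h import *
o=readout.get_obs();print(o['time'],o['tool_pos'],o['contact_force'],o['grip_width'])
s=imaging.capture('scene');cv2.imwrite('pics/s18.png',s)
cv2.imwrite('pics/s18z.png',cv2.resize(s[120:270,230:430],None,fx=4,fy=4,interpolation=cv2.INTER_CUBIC)[:600])
w=imaging.capture('wrist');cv2.imwrite('pics/w18.png',w)
```

```text
25.6 [612.20421593 -82.09929019 111.20012485] [-0.89530332  0.1244298   9.13384568] 17.77052296001044
```

View pics/s18z.png

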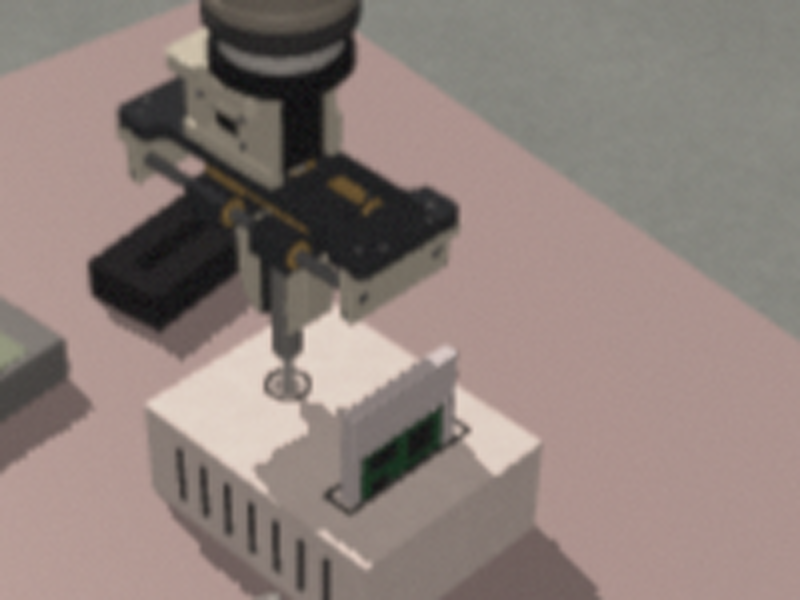

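View pics/w18.png

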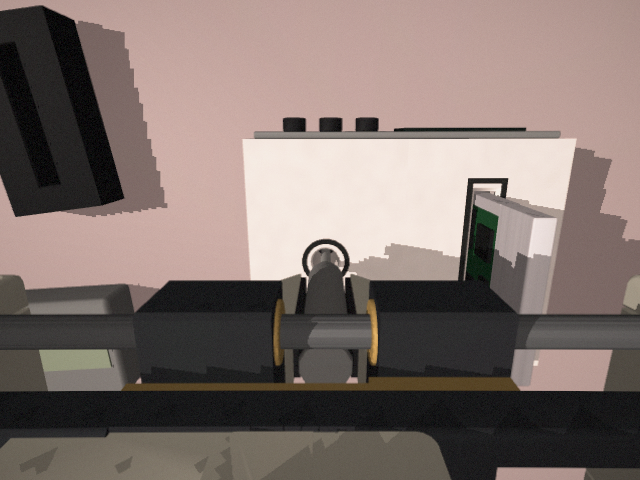

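View pics/s18.png

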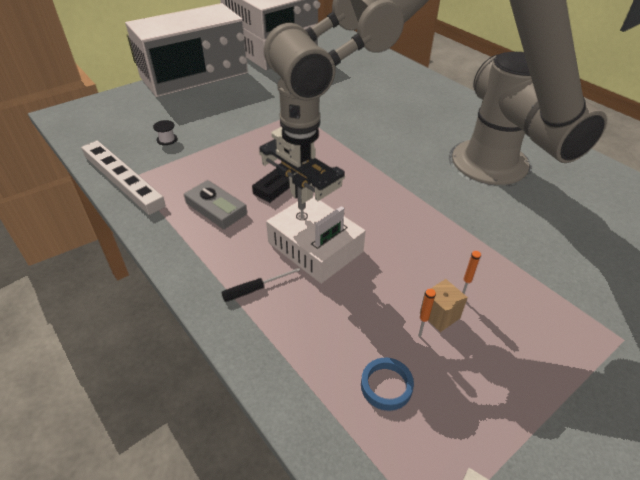

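```bash
python3 -c "
from plant import bot
print(bot.close_job())"
```

```text
the job is handed in; nothing more can be done
None
```

The module is seated in the tester's slot and released. The probe pen is gripped with its tip down the round hole, holding the reset button down. I handed the job in at about 25.7 s of the 69 s allowed; no verdict was reported.

**Last checks**
- **Module:** the floor took the load at the expected height, its underside about 30 mm below the slot's mouth. After release the finger force was zero, and the last pictures show it upright in the slot.
- **Button:** the downward push rose to about 9 N with the pen no longer moving down. That is above the 4 N the spring needs, so the button is at its stop. The tip is about 34 mm below the hole's mouth and was within about 1 mm of the hole's axis when it went in.
- **Grip:** the finger opening reads 17.8 mm on the 18 mm handle.
- **Bystanders:** the tape roll, screwdriver, meter and orange pens look unmoved in the final picture.

**What disagreed**
- **Finger length:** the fingertips end about 10 mm behind the TCP, not 22 mm ahead of it as described. My first grasp therefore closed on the module's top edge with about 5 N. I saw this in the scene picture, opened, went lower and regrasped.
- **Camera positions:** the fixed cameras and the wrist camera differed by 2 to 3 mm in the y position of the slot. I trusted the wrist view of the module against the slot, and it went in without resistance.

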